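Pick up a feed roller on its arbor and hang it in the bearing stand

ROBOT

A 6-joint arm with a two-finger parallel gripper is mounted at the origin on the work surface. World frame = base frame: x ahead of the robot, y to its left, z up, the work surface at z = 0. Lengths are in m, angles in rad, forces in N, time in s.
With the tool pointing down it reaches from about 0.35 to 0.975 m from the base axis. Payload 7.1 kg.
Tool frame: the origin (TCP) lies at the very end of the fingers, on their centre line; the grasp point (between the pads) lies 19 mm behind it; z points along the fingers, y is the direction in which the jaws open and shut (so a half turn about z gives the same grasp; the last joint's range is limited). The gripper opens to 88 mm and grips with 3 to 60 N. Pads are 20 mm wide; open, the fingers measure 115 mm over their backs; the gripper's body (75 mm by 178 mm) begins 61 mm behind the grasp point.
Start: joints at [1.195, 0.423, 1.63, -0, 1.089, -0.019], TCP at [0.218, 0.586, 0.191] pointing down, gripper open.
Joint ranges: [-3, 3], [-0.9, 2.11], [0.09, 2.58], [-1.31, 4.45], [0.11, 2.69], [-2.54, 2.54]. Speed limits (rad/s): [2.39, 2.39, 3.01, 3.14, 3.14, 3.14].

INTERFACE

Orientations are given as [roll, pitch, yaw] about the fixed x, y, z axes, in that order (R = Rz(yaw) Ry(pitch) Rx(roll)).
In Python, from rig import telemetry, vision, workorder gives the robot as it stands.
- The arm moves only by the tool move_arm, never from a script. Its argument "deltas" is a list that holds one entry, the list of rows, each a list of 4 numbers: the shift along the tool's x, y, z in mm, then the turn about the tool's z in degrees. A call has 1 to 12 rows; each row shifts and turns the pose as measured when the row begins, along the tool's axes as they then stand; what a row does not reach is not made up. A row lasts 1/8 s, in which the tool goes at most 62.5 mm and 10.7 degrees, less where a joint would pass 70% of its speed; a pose out of reach is approached as far as the arm can. A call with a gripper value outside its range is refused whole. "grip" is the opening, from 0 (shut) to 1 (fully open), set as the call begins (left out, the last holds). The fingers move at their own pace and stop on an object; "newtons" is the grip in N (left out, the last holds). Time passes only in rows, so rows that do not move let the fingers close. It gives the time, the measured TCP pose, the force and the opening at its end, in the units of the state.
- telemetry.state(): the state, without advancing time (a new reading comes with each control period).
- vision.grab_frame(name): name is "side" or "top" or "wrist"; returns a dict with "frame" (480x640x3 uint8, blue, green, red), "fx", "fy", "cx", "cy" (pixels), "distortion" ([k1, k2, p1, p2, k3] as OpenCV has them; the pictures are not rectified), "origin" and "rotation" of the camera in the world; the wrist camera has in their place "hand_eye" (4x4, takes a point from camera to tool coordinates, whose origin is the TCP and whose axes are the flange's). Camera axes: x right, y down, z forward; pixel columns grow to the right and rows downward; lengths in m; the calibration is good to about 2 mm. A picture is of the moment at which its call begins: read the wrist's pose just before it. There is no depth.
- workorder.finish_job(): hands the job in, once; it reports no verdict.
The state is a dict: "time_s": time; "q": joint angles; "qvel": joint speeds; "joint_efforts": joint torques, N m; "ee_pos": TCP position; "tool_rot": TCP orientation; "force": force on the tool from outside, world axes, zero at the start; "ft_torque": the same for the moment, N m; "finger_gap": finger opening in m.
Only numpy, scipy, OpenCV 4.12 (cv2) and the standard library are available. Lean on these libraries where they do the work, as an engineer would, in place of code of your own. Each camera call takes 0.05 s, during which the arm holds its last target. There are 200 camera calls.

TASK

Take the arbor by its orange handle, thread it through the bore of the rubber feed roller lying in the blue cradle, and keep pushing the roller along against the sprung stop until you feel it pressed home on the arbor's collar with about 10 N (at least 5, never as much as 20). Then lift the roller well clear of the cradle on the arbor alone, carry it over and lay the arbor gently into the two notches of the green bearing stand, with the roller still against the collar, and let go. Never touch the roller with the gripper and leave the other things on the bench alone.

Things in the scene. Friction and masses are not known exactly. Their poses are not given: they have to be found in the camera images.
- arbor_handle (a point): Middle of the arbor's orange handle (arbor 115 g, loose). Handle 40 mm long (x), 16 wide (y), 24 high (z). An 11 mm steel shaft runs along +x from the handle's end (x = 20 mm); on it a 19 mm diameter collar at x = 50 to 54. Mass centre near x = 60 mm: grip firmly. It starts level on the rest; a pad narrower than the handle leaves 20 mm free below the handle on both sides.
- arbor_nose (a point): Tip of the arbor's shaft, 147 mm along +x from the middle of the handle, on the shaft's axis; axes as the handle's. The last 14 mm is a cone from 11 mm down to 3 mm diameter.
- rest: Grey rest on which the arbor lies at the start (fixed). Origin on the table under the middle of the handle, +x the way the shaft points; the arbor's axis is 45 mm above the table. A pad under the handle and one notched post at x = 100 mm; nothing holds it from above.
- roller_center (a point): Middle of the feed roller (about 80 g, loose): black rubber, 44 mm diameter, white hub, 45 mm long along its bore, which is its x axis. Bore 14 mm diameter, right through. It lies in the cradle's V trough, bore level, 50 mm above the table, and can slide along the trough. Pressed home, its middle is 76.5 mm from the middle of the handle.
- cradle: Blue cradle (fixed), 62 mm wide, with a V trough along x; the roller's axis lies above its x axis, 50 mm above the table. Origin on the table near below the roller's middle. The arbor enters from the -x end, pointing to +x. Trough from x = -20 to 58 mm, its walls up to 46 mm high; the base plate runs to x = 115 mm.
- stop_side (a point): Point on the cradle, x = 58 mm, 50 mm above the table. About here stands a sprung stop: steel U with two red pads, its place not measured and changing each time. The roller slides 1 to 32 mm to its pads, which yield at about 4.5 N per mm, up to 10 mm. A 25 mm middle slot, open on top, lets the nose through and out upwards. Draw back 5 mm to relax it before lifting.
- stand: Green bearing stand (fixed). Origin on the table below where the handle's middle comes to lie; +x the way the shaft has to point. Two 8 mm thick posts at x = 36 mm (goes between handle and collar) and x = 113 mm (beyond the roller), each with a V notch open upwards, 36 mm wide at the mouth, tops 71 mm high; a shaft lying in them has its axis 60 mm above the table.
- cell_mid (a point): Bystander: red battery cell standing on the bench, 18 mm diameter, 50 mm high; its centre.
- tape_mid (a point): Bystander: white roll of tape core lying flat, 56 mm diameter, 18 mm high; its centre.
- wrench_grip (a point): Bystander: steel wrench lying flat, 140 mm long; a point on its handle.
- driver_grip (a point): Bystander: red-handled screwdriver lying flat, 170 mm long; a point on its handle.
- jar_mid (a point): Bystander: clear jar with yellow cap, 48 mm diameter, 60 mm high; its centre.
- gear_mid (a point): Bystander: black plastic gear lying flat, 48 mm diameter, 22 mm high; its centre.
There are look-alikes about, which are no part of the job. Leave any red look-alike of the stand alone.

How it is judged:
On the way, in this order (a step that is already met when the one before it is completed fails the run):
1. the arbor is through the bore and the roller is pressed between its collar and the sprung stop with 5 N or more (x of roller_center in the frame of arbor_handle between 0.072 and 0.0795 m and y of roller_center in the frame of arbor_handle between -0.005 and 0.005 m and z of roller_center in the frame of arbor_handle between -0.005 and 0.005 m and contact force between stop and roller above 5 N), for 0.1 s.
2. the roller hangs on the arbor, its middle more than 90 mm above the table (x of roller_center in the frame of arbor_handle between 0.072 and 0.09 m and y of roller_center in the frame of arbor_handle between -0.005 and 0.005 m and z of roller_center in the frame of arbor_handle between -0.005 and 0.005 m and height (world z) of roller_center above 0.09 m), for 0.2 s.
At the end, for the whole second after the job is handed in: The arbor lies still and released in both notches of the stand: axis 60 mm up and centred sideways within 6 mm, lengthwise within 11 mm, shaft along the stand's +x within 0.08 rad. The roller hangs on it between the posts, near face within 5 mm of the collar (z of arbor_handle in the frame of stand between 0.054 and 0.066 m and y of arbor_handle in the frame of stand between -0.006 and 0.006 m and x of arbor_handle in the frame of stand between -0.013 and 0.011 m and angle between the x axis of arbor_handle and the x axis of stand, either way round below 0.08 rad and x of roller_center in the frame of arbor_handle between 0.072 and 0.082 m and y of roller_center in the frame of arbor_handle between -0.005 and 0.005 m and z of roller_center in the frame of arbor_handle between -0.005 and 0.005 m and linear speed of each of arbor, roller below 0.02 m/s); the robot touches nothing.
It fails at once if the arbor presses on the roller with 20 N or more (contact force between arbor and roller above 20 N).
It fails at once if the arbor is pressed or dropped on the stand with more than 25 N (contact force between arbor and stand above 25 N).
It fails at once if the gripper touches the roller (contact force between any of the fingers, the arm and roller above 0.5 N).
It fails at once if a bystander is moved by more than 20 mm (distance of any of cell_mid, tape_mid, wrench_grip, driver_grip, jar_mid, gear_mid from where it was at the start of the episode above 0.02 m).
It also fails if it takes over 69 s, if anything falls off the work surface, if the arm or the gripper's body presses on something with over 40 N, if the wrist force passes 120 N, or if a joint passes its speed limit or range.

## Working session

There is one attempt and no reset: what is moved stays moved. The work goes in short steps, Python scripts to look and compute and a tool call to move; the robot and the scene stay as the last step left them, time stands still between calls to the robot, and variables do not carry over. Pictures are saved under pics/ and viewed, about 8 in all and at most 12, crops included, and the job is handed in when it is done.

Besides the shell and the picture viewer there is one more tool, called after ">>>" in YAML: its name, and indented under it one key for each argument. move_arm: Moves the arm, as the interface text tells. Its arguments: {"type":"object","properties":{"deltas":{"type":"array","items":{"type":"array","items":{"type":"array","items":{"type":"number"}}}},"grip":{"type":"number"},"newtons":{"type":"number"}},"required":["deltas"]}

```bash
ls; mkdir -p pics; cat > h.py <<'E'
import numpy as np, cv2
from rig import telemetry, vision, workorder
from scipy.spatial.transform import Rotation as R
def grab(name):
    s=telemetry.state(); f=vision.grab_frame(name)
    f['K']=np.array([[f['fx'],0,f['cx']],[0,f['fy'],f['cy']],[0,0,1.]]); f['D']=np.array(f['distortion'],float)
    if 'hand_eye' in f:
        T=np.eye(4); T[:3,:3]=R.from_euler('xyz',s['tool_rot']).as_matrix(); T[:3,3]=s['ee_pos']
        T=T@np.array(f['hand_eye']); f['o']=T[:3,3]; f['R']=T[:3,:3]
    else: f['o']=np.array(f['origin']); f['R']=np.array(f['rotation'])
    return f
def rays(f,uv):
    n=cv2.undistortPoints(np.array(uv,float).reshape(-1,1,2),f['K'],f['D']).reshape(-1,2)
    return np.c_[n,np.ones(len(n))]@f['R'].T
def plane(f,uv,z):
    d=rays(f,uv); return f['o']+d*((z-f['o'][2])/d[:,2])[:,None]
def proj(f,P):
    P=np.array(P,float).reshape(-1,3)
    pc=(P-f['o'])@f['R']; return cv2.projectPoints(pc,np.zeros(3),np.zeros(3),f['K'],f['D'])[0].reshape(-1,2)
E
python3 - <<'E'
from h import *
for n in ['top','side']:
    f=grab(n); cv2.imwrite(f'pics/{n}0.png',f['frame']); print(n,f['o'],f['R'].round(3).tolist(),f['K'][0])
print(telemetry.state())
E
```

```text
pics
top [ 0.31413788 -0.00529334  1.29964186] [-3.004, 0.004, -1.601] [579.20288527   0.         328.91356086]
side [ 0.05805544 -0.87839088  1.2198671 ] [-2.452, 0.011, -0.487] [605.34164466   0.         316.33670316]
{'time_s': 0.1, 'q': array([ 1.19500966e+00,  4.23776997e-01,  1.63058291e+00, -2.25246927e-05,
        1.08861239e+00, -1.90272943e-02]), 'qvel': array([ 0.00011817, -0.00212753, -0.00247509,  0.00019869, -0.00097109,
        0.0009665 ]), 'joint_efforts': array([ 1.26062732e-04, -5.45616782e+01, -2.74322301e+01,  6.45468570e-02,
        1.88372115e-02,  1.13013880e-05]), 'ee_pos': array([0.21807574, 0.58514669, 0.18998366]), 'tool_rot': array([-3.14021288e+00, -6.31088657e-06,  2.78484373e+00]), 'force': array([ 0.31476805, -0.34457065,  0.59237451]), 'ft_torque': array([-0.00318261, -0.0371841 ,  0.01666198]), 'finger_gap': 0.08799789475753615}
```

Rotation is given as rpy; fix that, and view both.

```bash
sed -i "s/f\['R'\]=np.array(f\['rotation'\])/f['R']=R.from_euler('xyz',f['rotation']).as_matrix()/" h.py
```

```text
(no output)
```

View pics/top0.png

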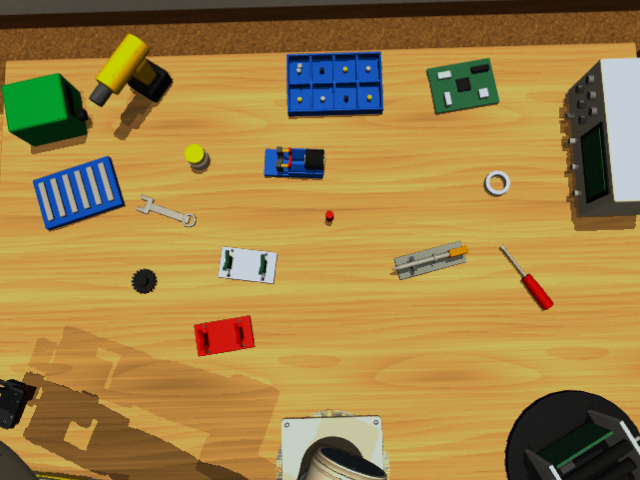

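View pics/side0.png

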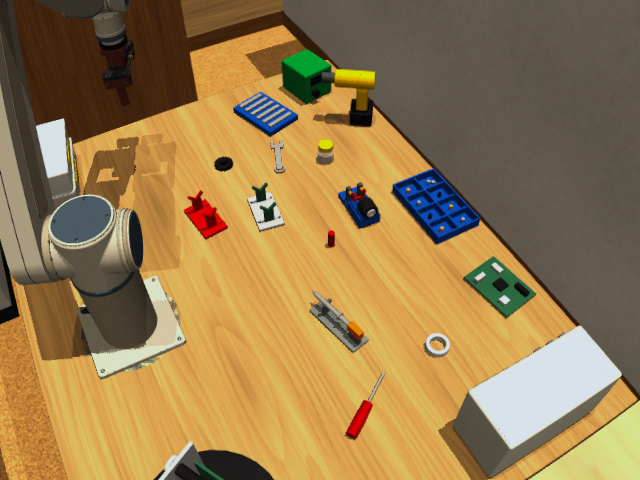

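Top view: arbor handle (458,251), nose about (395,271), roller (314,159) in the cradle with the stop to its left at about (285,157), and the stand with green posts at (228,262) and (263,265). The red look-alike is at (225,335). The side view agrees.

```bash
python3 - <<'E'
from h import *
f=grab('top')
hsv=cv2.cvtColor(f['frame'],cv2.COLOR_BGR2HSV)
def c(lo,hi,box):
    m=cv2.inRange(hsv,lo,hi); k=np.zeros_like(m); x0,y0,x1,y1=box; k[y0:y1,x0:x1]=m[y0:y1,x0:x1]
    p=np.argwhere(k)[:,::-1]; return p, cv2.minAreaRect(p.astype(np.float32))
for n,lo,hi,box,z in [('handle',(8,200,150),(22,255,255),(440,235,475,265),.057),('restgrey',(0,0,60),(180,70,255),(385,235,470,285),.01),
  ('roller',(0,0,0),(180,255,50),(300,145,328,172),.07),('cradle',(100,150,60),(125,255,255),(255,140,335,185),.02),('standplate',(0,0,170),(180,40,255),(210,240,285,290),.005),
  ('green1',(60,60,20),(95,255,200),(215,240,245,290),.071),('green2',(60,60,20),(95,255,200),(245,240,285,290),.071)]:
    p,r=c(lo,hi,box); b=cv2.boxPoints(r); print(n,len(p),np.round(r[0],1),plane(f,[r[0]],z)[0].round(3), plane(f,b,z)[:,:2].round(3).tolist())
print('nose',plane(f,[(394,271)],.045))
E
```

```text
handle 128 [458.1 250.9] [ 0.456 -0.284  0.057] [[0.458, -0.263], [0.468, -0.301], [0.453, -0.305], [0.443, -0.267]]
restgrey 1344 [428.  260.3] [ 0.442 -0.226  0.01 ] [[0.447, -0.143], [0.484, -0.3], [0.437, -0.31], [0.4, -0.153]]
roller 348 [314. 159.] [0.666 0.021 0.07 ] [[0.689, 0.04], [0.688, 0.001], [0.643, 0.002], [0.644, 0.041]]
cradle 896 [293.5 162.5] [0.673 0.069 0.02 ] [[0.707, 0.133], [0.703, 0.003], [0.64, 0.005], [0.644, 0.134]]
standplate 1312 [247.  264.3] [0.446 0.179 0.005] [[0.421, 0.245], [0.489, 0.237], [0.47, 0.113], [0.403, 0.122]]
green1 83 [227.6 260.3] [0.449 0.211 0.071] [[0.429, 0.222], [0.471, 0.214], [0.468, 0.2], [0.426, 0.208]]
green2 84 [262.6 264.2] [0.438 0.137 0.071] [[0.418, 0.145], [0.46, 0.139], [0.459, 0.128], [0.416, 0.134]]
nose [[ 0.41730361 -0.14527639  0.045     ]]
```

```bash
cat >> h.py <<'E'
def plan(xyz,yawdeg,step=55,s=None):
    """rows to reach TCP xyz / yaw with tool down, from measured pose"""
    s=s or telemetry.state(); p=np.array(s['ee_pos']); r=R.from_euler('xyz',s['tool_rot']); y=np.degrees(s['tool_rot'][2])
    d=(yawdeg-y+180)%360-180; t=np.array(xyz)-p
    n=int(max(np.ceil(np.linalg.norm(t)*1000/step),np.ceil(abs(d)/10),1)); rows=[]
    for i in range(n):
        a=np.radians(y+d*i/n); # turn about tool z (down): -yaw
        M=(R.from_euler('z',a)*R.from_euler('x',np.pi)).as_matrix()
        rows.append([*(M.T@t*1000/n).round(1).tolist(),round(-d/n,2)])
    return rows
E
python3 - <<'E'
from h import *
f=grab('wrist'); print(f['hand_eye'],f['K'])
print(plan([.40,.18,.30],81.5))
E
```

```text
[[-2.19197019e-04 -9.69628490e-01 -2.44582387e-01  6.79275679e-02]
 [ 9.99999758e-01 -5.10059638e-05 -6.93999812e-04  4.53686001e-04]
 [ 6.60446830e-04 -2.44582480e-01  9.69628266e-01 -1.94247632e-01]
 [ 0.00000000e+00  0.00000000e+00  0.00000000e+00  1.00000000e+00]] [[421.37723786   0.         318.02284708]
 [  0.         421.37723786 239.19694294]
 [  0.           0.           1.        ]]
[[-34.7, -35.1, -12.2, np.float64(8.67)], [-39.6, -29.5, -12.2, np.float64(8.67)], [-43.6, -23.2, -12.2, np.float64(8.67)], [-46.6, -16.4, -12.2, np.float64(8.67)], [-48.5, -9.2, -12.2, np.float64(8.67)], [-49.3, -1.7, -12.2, np.float64(8.67)], [-49.0, 5.7, -12.2, np.float64(8.67)], [-47.6, 13.0, -12.2, np.float64(8.67)], [-45.1, 20.1, -12.2, np.float64(8.67)]]
```

>>> move_arm:
  deltas:
    - [[-34.7, -35.1, -3, 8.7], [-39.6, -29.5, -3, 8.7], [-43.6, -23.2, -3, 8.7], [-46.6, -16.4, -3, 8.7], [-48.5, -9.2, -3, 8.7], [-49.3, -1.7, -3, 8.7], [-49, 5.7, -3, 8.7], [-47.6, 13, -3, 8.7], [-45.1, 20.1, -3, 8.7], [0, 0, 0, 0]]
  grip: 1

```text
time_s: 1.45
ee_pos: [0.3965, 0.1647, 0.2176]
tool_rot: [3.14, 0.0, 1.375]
force: [-0.6, 0.5, 0.5]
finger_gap: 0.0879
```

```bash
python3 - <<'E'
from h import *
s=telemetry.state();print(s['time_s'],s['ee_pos'],s['tool_rot'],s['q'])
f=grab('wrist'); cv2.imwrite('pics/w1.png',f['frame'])
np.save('w1.npy',[f],allow_pickle=True)
E
```

```text
1.45 [0.39651947 0.16468332 0.21763958] [3.13972170e+00 1.44719594e-04 1.37453904e+00] [ 3.66817985e-01  9.08039177e-02  2.01500406e+00 -1.30434110e-03
  1.03428019e+00  5.63741001e-01]
```

View pics/w1.png

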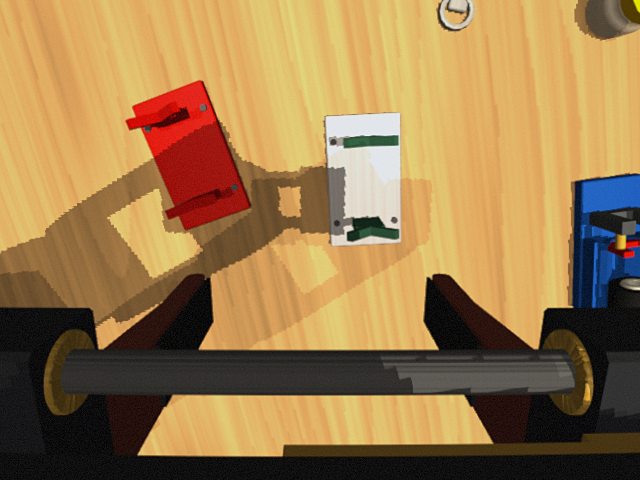

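```bash
python3 - <<'E'
from h import *
f=np.load('w1.npy',allow_pickle=True)[0]
cv2.imwrite('pics/w1c.png',cv2.resize(f['frame'][100:260,310:420],None,fx=5,fy=3.7,interpolation=cv2.INTER_CUBIC)[:600])
c=plane(f,[(326,116),(400,113),(400,243),(330,246)],.006);print(c.round(4))
hsv=cv2.cvtColor(f['frame'],cv2.COLOR_BGR2HSV)
m=cv2.inRange(hsv,(60,60,20),(95,255,200))
n,l,st,ce=cv2.connectedComponentsWithStats(m)
for i in range(1,n):
    if st[i,4]>50: print(st[i],ce[i],plane(f,[ce[i]],.065))
print(f['o'])
E
```

```text
[[0.4187 0.2441 0.006 ]
 [0.4865 0.2335 0.006 ]
 [0.4679 0.1101 0.006 ]
 [0.3988 0.1207 0.006 ]]
[344 136  54  12 499] [370.47094188 140.84168337] [[0.44854433 0.21635095 0.065     ]]
[348 218  51  23 722] [370.7465374  229.10941828] [[0.43669143 0.14454675 0.065     ]]
[0.40801458 0.23096104 0.41187671]
```

View pics/w1c.png

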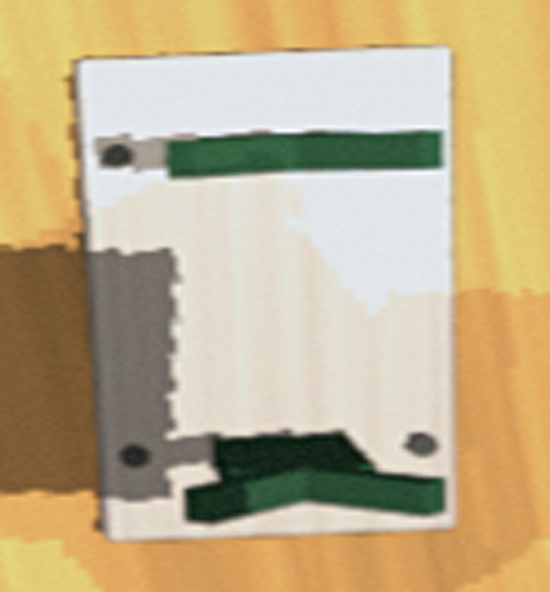

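```bash
python3 - <<'E'
from h import *
f=np.load('w1.npy',allow_pickle=True)[0]
P=plane(f,[(373.1,235.1),(371,141.5),(347.6,235.9),(398.6,234.3),(343.6,142.4),(398.4,140.5)],.071);print(P.round(4))
d=P[1]-P[0];print(np.linalg.norm(d),np.degrees(np.arctan2(d[1],d[0])))
c=plane(f,[(326,116),(400,113),(400,243),(330,246)],.006)
u=d/np.linalg.norm(d); print('plate along u from post A',(c-P[0])@u, np.linalg.norm(P[2]-P[3]))
for o in (36,):
  print('origin if +x=+y',P[0]-u*.036,' if -y',P[1]+u*.036)
# midpoint of screws on plate
S=plane(f,[(310+117/5,100+155/3.7),(310+135/5,100+455/3.7),(310+421/5,100+443/3.7)],.006);print(S.round(4),((S-P[0])@u).round(4))
# base of lower post inner face
print(((plane(f,[(372,100+434/3.7)],.006)-P[0])@u))
E
```

```text
[[0.4373 0.1406 0.071 ]
 [0.4482 0.216  0.071 ]
 [0.4163 0.1441 0.071 ]
 [0.4583 0.1371 0.071 ]
 [0.4268 0.2195 0.071 ]
 [0.4696 0.2126 0.071 ]]
0.07619583239522386 81.78020666587352
plate along u from post A [ 0.09976793  0.09893851 -0.02579452 -0.02515782] 0.04251838343682991
origin if +x=+y [0.43212817 0.10497833 0.071     ]  if -y [0.45331586 0.25165173 0.071     ]
[[0.4211 0.2197 0.006 ]
 [0.41   0.1425 0.006 ]
 [0.4658 0.1347 0.006 ]] [ 0.0759 -0.0021 -0.0018]
[0.00179013]
```

The crop shows the stand's two V posts with a plate that is nearly symmetric: tops at about (373,235) and (371,141). Spacing comes out at 76 mm against 77 expected. The handle goes at about (0.432, 0.105) with the shaft along +y, at 81.4°. Now the arbor.

```bash
python3 - <<'E'
from h import *
for r in plan([.456,-.284,.22],105.6): print([float(x) for x in r])
E
```

```text
[-47.8, 16.2, -0.3, -2.96]
[-48.5, 13.7, -0.3, -2.96]
[-49.2, 11.1, -0.3, -2.96]
[-49.7, 8.6, -0.3, -2.96]
[-50.1, 6.0, -0.3, -2.96]
[-50.3, 3.4, -0.3, -2.96]
[-50.4, 0.8, -0.3, -2.96]
[-50.4, -1.8, -0.3, -2.96]
[-50.2, -4.4, -0.3, -2.96]
```

>>> move_arm:
  deltas:
    - [[-48, 16, 0, -3], [-48.5, 14, 0, -3], [-49, 11, 0, -3], [-50, 8.5, 0, -3], [-50, 6, 0, -3], [-50, 3.5, 0, -3], [-50, 1, 0, -3], [-50, -2, 0, -3], [-50, -4, 0, -3], [-15, 0, 0, 0], [0, 0, 0, 0]]

```text
time_s: 2.88
ee_pos: [0.4782, -0.2941, 0.2152]
tool_rot: [3.137, -0.004, 1.899]
force: [-0.7, 0.3, -0.2]
finger_gap: 0.0877
```

```bash
python3 - <<'E'
from h import *
s=telemetry.state();print(s['time_s'],s['ee_pos'],s['tool_rot'])
f=grab('wrist'); cv2.imwrite('pics/w2.png',f['frame'])
np.save('w2.npy',[f],allow_pickle=True)
hsv=cv2.cvtColor(f['frame'],cv2.COLOR_BGR2HSV)
m=cv2.inRange(hsv,(8,180,140),(22,255,255))
n,l,st,ce=cv2.connectedComponentsWithStats(m)
for i in range(1,n):
    if st[i,4]>300: print(st[i],ce[i],plane(f,[ce[i]],.057))
E
```

```text
2.875 [ 0.47819844 -0.29414321  0.21518356] [ 3.1373838  -0.00432724  1.89938912]
[285 173  22  48 805] [295.50559006 195.18136646] [[ 0.45426452 -0.28382748  0.057     ]]
```

View pics/w2.png

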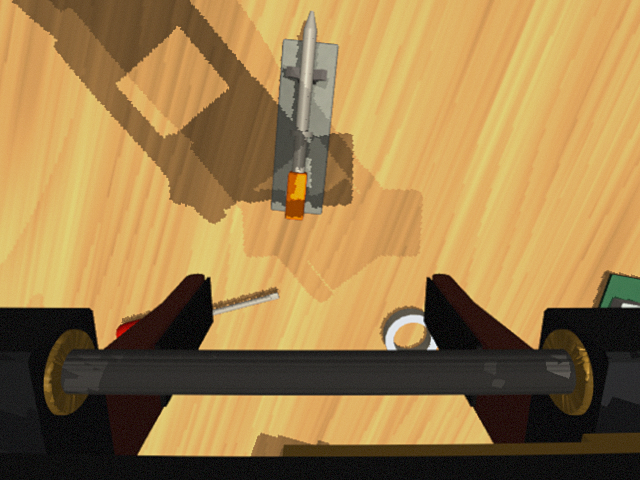

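```bash
python3 - <<'E'
from h import *
f=np.load('w2.npy',allow_pickle=True)[0]
n=plane(f,[(311,13)],.045)[0]
hf=plane(f,[(297.5,173.5)],.057)[0]; hb=plane(f,[(296,206.5)],.057)[0]
print(n,hf,hb,'len',np.linalg.norm(hf-hb),'n-h',np.linalg.norm((n-(hf+hb)/2)[:2]))
# shaft centreline by grey? edges at rows
hsv=cv2.cvtColor(f['frame'],cv2.COLOR_BGR2HSV)
m=cv2.inRange(hsv,(8,180,140),(22,255,255))
for r in (178,185,192,199,204,208,212,216):
    c=np.where(m[r])[0]; print(r,c.min(),c.max())
h=(hf+hb)/2; d=n-h; print('yaw',np.degrees(np.arctan2(d[1],d[0])), h)
E
```

```text
[ 0.42062502 -0.14351402  0.045     ] [ 0.4502085  -0.26608349  0.057     ] [ 0.45764975 -0.29284264  0.057     ] len 0.027774531254004222 n-h 0.13996894337330837
178 288 306
185 288 305
192 287 305
199 287 304
204 287 302
208 287 301
212 285 301
216 286 302
yaw 103.76494716387647 [ 0.45392913 -0.27946306  0.057     ]
```

The arbor handle is a clean orange blob centred at (295,195), and the nose is at (311,13). That gives the handle at (0.454, -0.284), yaw 103.7°, and a length of 144 mm against 147 expected.

```bash
python3 - <<'E'
from h import *
for r in plan([.4543,-.2838,.09],103.7): print([float(x) for x in r])
E
```

```text
[5.6, -6.4, 41.7, 1.72]
[5.4, -6.6, 41.7, 1.72]
[5.2, -6.7, 41.7, 1.72]
```

>>> move_arm:
  deltas:
    - [[5.6, -6.4, 40, 1.7], [5.4, -6.6, 40, 1.7], [5.2, -6.7, 40, 1.7], [0, 0, 0, 0], [0, 0, 0, 0]]

```text
time_s: 3.55
ee_pos: [0.4561, -0.2749, 0.0953]
tool_rot: [3.136, -0.004, 1.817]
force: [1.0, 0.3, 0.1]
finger_gap: 0.0877
```

```bash
python3 - <<'E'
from h import *
f=grab('wrist'); hsv=cv2.cvtColor(f['frame'],cv2.COLOR_BGR2HSV)
cv2.imwrite('pics/w3.png',f['frame'])
m=cv2.inRange(hsv,(8,180,100),(22,255,255))
n,l,st,ce=cv2.connectedComponentsWithStats(m)
for i in range(1,n):
    if st[i,4]>300:
        r=cv2.minAreaRect(np.argwhere(l==i)[:,::-1].astype(np.float32)); b=plane(f,cv2.boxPoints(r),.057)
        print(st[i],ce[i],r,plane(f,[r[0]],.057),b[:,:2].round(4).tolist())
for r in plan([.4543,-.2838,.027],103.7): print([float(x) for x in r])
print(telemetry.state()['ee_pos'],telemetry.state()['tool_rot'])
E
```

```text
[ 299  230   28   72 1799] [312.47192885 267.02779322] ((312.49139404296875, 265.4040832519531), (26.440824508666992, 71.28173828125), 1.2188751697540283) [[ 0.45379546 -0.28229305  0.057     ]] [[0.451, -0.3055], [0.4418, -0.2633], [0.4564, -0.26], [0.4663, -0.3021]]
[-4.1, -1.9, 34.2, 0.2]
[-4.1, -1.9, 34.2, 0.2]
[ 0.45595589 -0.27494957  0.09537259] [ 3.13559806 -0.00433997  1.81705971]
```

>>> move_arm:
  deltas:
    - [[-4, -1.5, 23, 0.2], [-3, -1.5, 23, 0.2], [-1, 0, 20, 0], [0, 0, 3, 0], [0, 0, 0, 0]]

```text
time_s: 4.22
ee_pos: [0.4632, -0.2867, 0.0337]
tool_rot: [3.124, 0.007, 1.813]
force: [0.2, 0.7, 0.0]
finger_gap: 0.0876
```

```bash
python3 - <<'E'
from h import *
for r in plan([.4540,-.283,.027],103.5): print([float(x) for x in r])
print(telemetry.state()['ee_pos'],telemetry.state()['force'])
E
```

```text
[5.8, -8.1, 6.7, 0.36]
[ 0.46324506 -0.28670555  0.03373005] [0.16208554 0.66150749 0.03763698]
```

>>> move_arm:
  deltas:
    - [[5.8, -8, 3, 0.3], [0, 0, 0, 0], [0, 0, 0, 0]]

```text
time_s: 4.6
ee_pos: [0.4547, -0.2833, 0.0327]
tool_rot: [3.122, 0.01, 1.807]
force: [0.2, 1.0, 0.4]
finger_gap: 0.0875
```

```bash
python3 - <<'E'
from h import *
for r in plan([.4540,-.283,.027],103.5): print([float(x) for x in r])
print(telemetry.state()['ee_pos'],telemetry.state()['tool_rot'])
E
```

```text
[0.5, -0.6, 5.7, 0.06]
[ 0.45467673 -0.2833263   0.03268773] [3.12185859 0.0098562  1.80741799]
```

>>> move_arm:
  deltas:
    - [[0.5, -0.6, 4, 0], [0, 0, 3, 0], [0, 0, 0, 0]]

```text
time_s: 4.97
ee_pos: [0.4542, -0.2831, 0.0253]
tool_rot: [3.122, 0.01, 1.807]
force: [0.5, -1.2, 0.1]
finger_gap: 0.0881
```

```bash
python3 - <<'E'
from h import *
for r in plan([.4540,-.283,.027],103.5): print([float(x) for x in r])
print(telemetry.state()['ee_pos'],telemetry.state()['tool_rot'])
E
```

```text
[0.2, -0.2, -1.7, 0.06]
[ 0.45423528 -0.28309957  0.02533046] [3.1216594  0.01004039 1.807382  ]
```

>>> move_arm:
  deltas:
    - [[0, 0, 0, 0], [0, 0, 0, 0], [0, 0, 0, 0], [0, 0, 0, 0], [0, 0, 0, 0], [0, 0, 0, 0]]
  grip: 0
  newtons: 55

```text
time_s: 5.72
ee_pos: [0.4544, -0.2832, 0.0253]
tool_rot: [3.122, 0.01, 1.807]
force: [-0.5, 0.4, 0.4]
finger_gap: 0.0314
```

>>> move_arm:
  deltas:
    - [[0, 0, 0, 0], [0, 0, 0, 0], [0, 0, 0, 0], [0, 0, 0, 0]]

```text
time_s: 6.22
ee_pos: [0.4547, -0.2837, 0.0264]
tool_rot: [3.121, 0.011, 1.808]
force: [-0.1, 0.1, 0.2]
finger_gap: 0.0007
```

The gap went to zero, so the handle is not between the pads. I'll look.

```bash
python3 - <<'E'
from h import *
f=grab('wrist'); g=grab('side')
a=f['frame'][60:480,120:520]; b=cv2.resize(g['frame'][270:370,290:400],None,fx=3.6,fy=4.2)
cv2.imwrite('pics/w4.png',np.hstack([a,b]))
np.save('w4.npy',[f,g],allow_pickle=True)
E
```

```text
(no output)
```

View pics/w4.png

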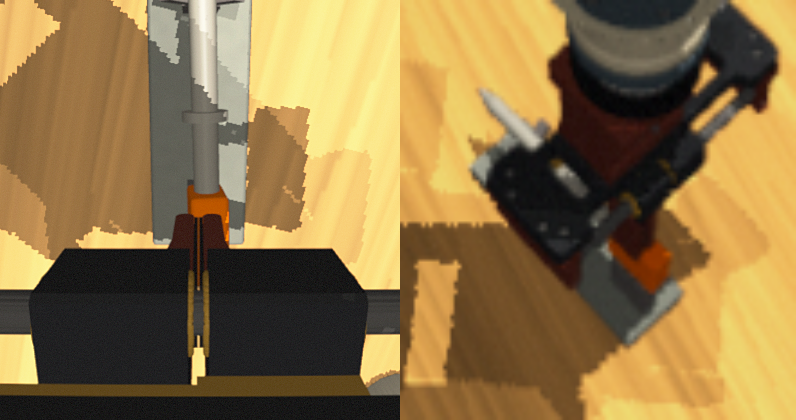

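```bash
python3 - <<'E'
from h import *
f,g=np.load('w4.npy',allow_pickle=True)
# handle front edge centre, collar, in wrist full px
print('front top',plane(f,[(208+120,183+60)],.057),'front bottom?',plane(f,[(208+120,192+60)],.057))
print('collar',plane(f,[(205+120,117+60)],.0545),'exp front',np.array([.454,-.283])+.02*np.array([-.235,.972]),'exp collar',np.array([.454,-.283])+.052*np.array([-.235,.972]))
print('TCP px wrist',proj(f,[telemetry.state()['ee_pos']]), 'side',proj(g,[telemetry.state()['ee_pos']]))
print('exp handle corners side',(proj(g,[[.4540+a*-.235+b*.972,-.283+a*.972+b*.235,z] for a in(-.02,.02) for b in(-.008,.008) for z in(.033,.057)])-[290,270])*[3.6,4.2]+[400,0])
P=[[.4540+a*-.235+b*.972,-.283+a*.972+b*.235,z] for a in(-.02,.02) for b in(-.008,.008) for z in(.033,.057)]
print('wrist',(proj(f,P)-[120,60]).round(0).tolist())
E
```

```text
front top [[ 0.45110707 -0.25874611  0.057     ]] front bottom? [[ 0.45201313 -0.26240119  0.057     ]]
collar [[ 0.44379305 -0.23366652  0.0545    ]] exp front [ 0.4493  -0.26356] exp collar [ 0.44178  -0.232456]
TCP px wrist [[319.94482129 275.6247248 ]] side [[353.78580468 333.77253738]]
exp handle corners side [[641.56913052 293.28022002]
 [643.2486382  270.36125161]
 [659.94116016 276.00884607]
 [661.87202783 252.93914957]
 [597.91479845 245.97769259]
 [598.94295445 222.64698445]
 [616.26453389 229.14311264]
 [617.54380187 205.67419573]]
wrist [[183.0, 258.0], [182.0, 283.0], [216.0, 258.0], [219.0, 282.0], [182.0, 178.0], [181.0, 193.0], [217.0, 178.0], [221.0, 193.0]]
```

```bash
python3 - <<'E'
from h import *
f,g=np.load('w4.npy',allow_pickle=True)
a=cv2.resize(f['frame'][220:320,270:370],(400,600)); b=cv2.resize(g['frame'][280:355,305:370],(400,600),interpolation=cv2.INTER_CUBIC)
a=cv2.convertScaleAbs(a,alpha=1.6); b=cv2.convertScaleAbs(b,alpha=1.6)
cv2.imwrite('pics/w5.png',np.hstack([a,b]))
E
```

```text
(no output)
```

View pics/w5.png

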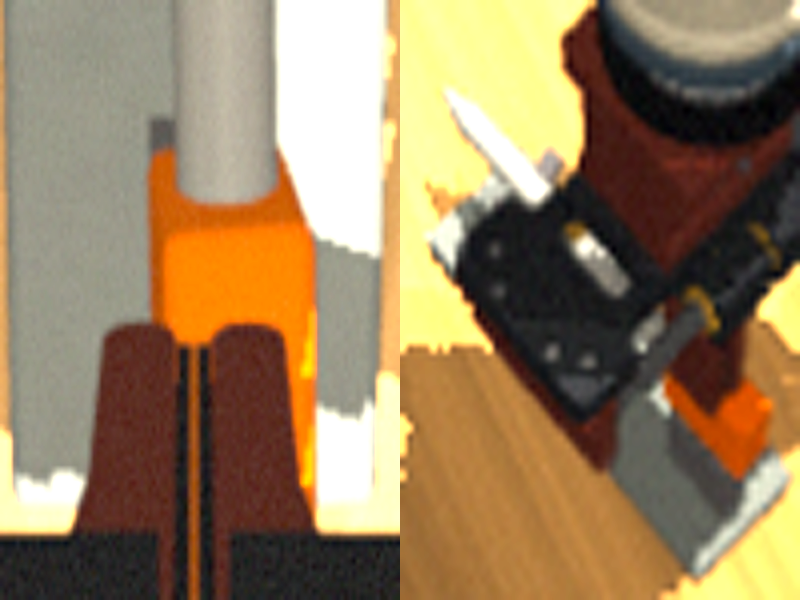

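The crops show the fingers closed above the handle's top, and the handle has not moved. Open, the visible tips sit about 165 mm deep in the wrist view, against about 202 mm for the stated TCP. So the real tips are about 30 mm short of the reported TCP. I'll open and verify this before descending.

>>> move_arm:
  deltas:
    - [[0, 0, -4, 0], [0, 0, 0, 0], [0, 0, 0, 0], [0, 0, 0, 0], [0, 0, 0, 0], [0, 0, 0, 0], [0, 0, 0, 0], [0, 0, 0, 0]]
  grip: 0.7

```text
time_s: 7.32
ee_pos: [0.4542, -0.2833, 0.0299]
tool_rot: [3.122, 0.01, 1.808]
force: [0.2, -0.2, 0.1]
finger_gap: 0.061
```

```bash
python3 - <<'E'
from h import *
s=telemetry.state(); print(s['ee_pos'],s['tool_rot'],s['finger_gap'],s['force'],s['q'])
f=grab('wrist'); g=grab('side')
np.save('w6.npy',[f,g],allow_pickle=True)
M=R.from_euler('xyz',s['tool_rot']).as_matrix()
p=s['ee_pos']; h=s['finger_gap']/2
for dz in (0,-.02,-.03,-.04):
    P=[p+M@np.array([x,y,dz]) for x in(.01,) for y in (-h,h)]
    print(dz,'wrist',proj(f,P).round(1).tolist(),'side',proj(g,P).round(1).tolist())
b=cv2.resize(g['frame'][280:355,305:370],(400,600),interpolation=cv2.INTER_CUBIC); a=cv2.resize(f['frame'][180:360,200:440],(400,600))
cv2.imwrite('pics/w6.png',cv2.convertScaleAbs(np.hstack([a,b]),alpha=1.5))
hsv=cv2.cvtColor(f['frame'],cv2.COLOR_BGR2HSV)
m=cv2.inRange(hsv,(8,180,100),(22,255,255)); n,l,st,ce=cv2.connectedComponentsWithStats(m)
for i in range(1,n):
    if st[i,4]>500: print(st[i],ce[i])
E
```

```text
[ 0.45421549 -0.28329344  0.02987249] [3.12192011 0.01012431 1.80759073] 0.06098251063490596 [ 0.19110618 -0.21063274  0.14120608] [-0.5846873   0.53053045  1.93469638  0.01231578  0.65559055 -0.83126591]
0 wrist [[256.8, 256.4], [383.6, 256.4]] side [[340.8, 338.0], [360.3, 322.4]]
-0.02 wrist [[250.3, 269.5], [390.5, 269.5]] side [[340.8, 333.5], [360.5, 317.8]]
-0.03 wrist [[246.5, 277.1], [394.5, 277.1]] side [[340.8, 331.2], [360.6, 315.4]]
-0.04 wrist [[242.2, 285.7], [399.0, 285.7]] side [[340.8, 328.9], [360.7, 313.1]]
[ 308  244   41  100 3515] [328.72745377 295.36073969]
```

View pics/w6.png

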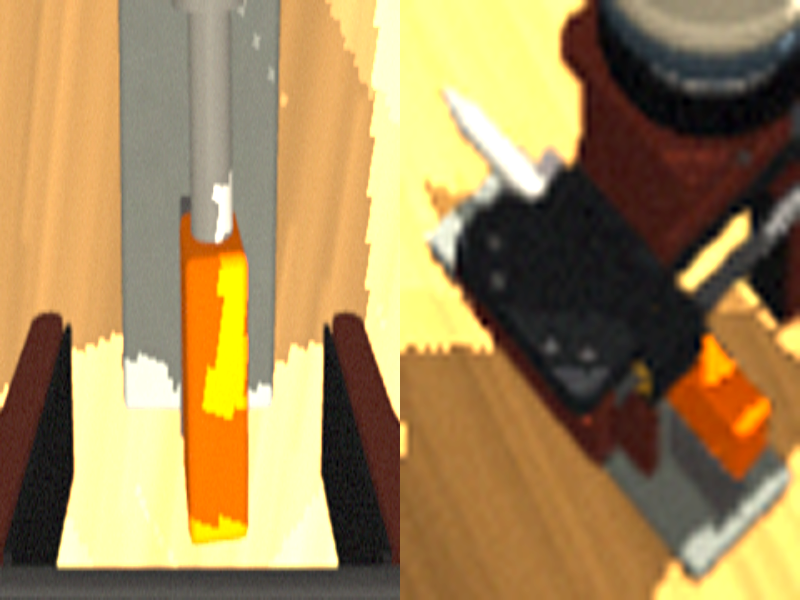

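```bash
python3 - <<'E'
from h import *
f,g=np.load('w6.npy',allow_pickle=True)
P=plane(f,[(329.5,256.5),(331,341)],.057); print(P,np.linalg.norm(P[0]-P[1])); d=P[0]-P[1]; print(np.degrees(np.arctan2(d[1],d[0])))
c=P.mean(0); s=telemetry.state(); M=R.from_euler('xyz',s['tool_rot']).as_matrix()
print('handle centre',c,'tool-frame offset mm',(M.T@(np.r_[c[:2],-.002]-s['ee_pos'])*1000).round(1))
print('collar',plane(f,[(200+212*.6,180)],.0545))
E
```

```text
[[ 0.45301572 -0.26472682  0.057     ]
 [ 0.46299213 -0.30208973  0.057     ]] 0.03867190198095026
104.9499779730043
handle centre [ 0.45800392 -0.28340827  0.057     ] tool-frame offset mm [-0.7  3.  31.9]
collar [[ 0.44469339 -0.23459778  0.0545    ]]
```

>>> move_arm:
  deltas:
    - [[-0.5, 3, 0, -0.7], [0, 0, 10, 0], [0, 0, 10, 0], [0, 0, 8, 0], [0, 0, 3, 0], [0, 0, 0, 0]]

```text
time_s: 8.18
ee_pos: [0.4577, -0.2829, -0.0041]
tool_rot: [3.123, 0.009, 1.821]
force: [-0.6, -0.1, -0.9]
finger_gap: 0.0613
```

```bash
python3 - <<'E'
from h import *
s=telemetry.state(); M=R.from_euler('xyz',s['tool_rot']).as_matrix()
print((M.T@(np.array([.458,-.2834,-.002])-s['ee_pos'])*1000).round(1),s['tool_rot'])
f=grab('wrist'); cv2.imwrite('pics/w7.png',f['frame'])
m=cv2.inRange(cv2.cvtColor(f['frame'],cv2.COLOR_BGR2HSV),(8,180,100),(22,255,255)); n,l,st,ce=cv2.connectedComponentsWithStats(m)
for i in range(1,n):
    if st[i,4]>500: print(st[i],ce[i])
E
```

```text
[-0.6  0.2 -2.1] [3.12308765 0.00929947 1.82080331]
[ 299  266   48   85 3438] [322.74316463 312.28883072]
```

>>> move_arm:
  deltas:
    - [[0, 0, 0, 0], [0, 0, 0, 0], [0, 0, 0, 0], [0, 0, 0, 0], [0, 0, 0, 0], [0, 0, 0, 0], [0, 0, 0, 0], [0, 0, 0, 0]]
  grip: 0
  newtons: 55

```text
time_s: 9.22
ee_pos: [0.4578, -0.2833, -0.0031]
tool_rot: [3.123, 0.01, 1.821]
force: [-1.6, -0.3, 0.3]
finger_gap: 0.0156
```

>>> move_arm:
  deltas:
    - [[0, 0, -10, 0], [0, 0, -20, 0], [0, 0, -20, 0], [0, 0, -20, 0], [0, 0, -10, 0], [0, 0, 0, 0]]

```text
time_s: 9.98
ee_pos: [0.4564, -0.2827, 0.0812]
tool_rot: [3.122, 0.011, 1.821]
force: [0.2, 0.2, -1.6]
finger_gap: 0.0158
```

```bash
python3 - <<'E'
from h import *
s=telemetry.state(); print(s['ee_pos'],s['tool_rot'],s['force'],s['ft_torque'])
f=grab('wrist'); g=grab('side'); t=grab('top')
np.save('w8.npy',[f,g,t],allow_pickle=True)
cv2.imwrite('pics/w8.png',np.hstack([f['frame'][0:330,240:400],cv2.resize(g['frame'][220:340,270:380],(303,330)),cv2.resize(t['frame'][220:300,370:490],(330,330))]))
M=R.from_euler('xyz',s['tool_rot']).as_matrix(); nose=s['ee_pos']+M@np.array([.147,0,-.048]); print('nose pred',nose,proj(f,[nose]),proj(g,[nose]),proj(t,[nose]))
E
```

```text
[ 0.45635285 -0.28265834  0.08115259] [3.12184363 0.01079151 1.82129013] [ 0.24350733  0.24807443 -1.60147661] [-0.14175405 -0.00590542 -0.08923457]
nose pred [ 0.41886958 -0.13998773  0.12755412] [[ 321.24528271 -139.48362558]] [[309.91025175 268.8156701 ]] [[395.74491    266.83683813]]
```

View pics/w8.png

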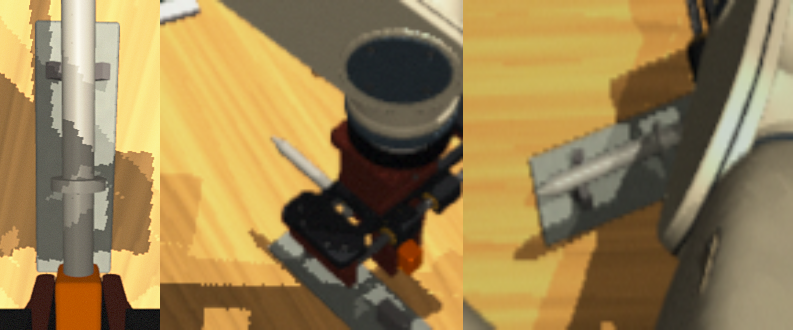

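Arbor lifted: gap 15.8 mm, force -1.6 N. In the wrist crop the shaft runs straight along tool x (columns 302–335). In the side and top views the nose is within 1.5 to 2.5 px of the prediction. Next, over the cradle.

```bash
python3 - <<'E'
from h import *
for r in plan([.67,-.05,.17],88.5,step=33): print([float(x) for x in r])
E
```

```text
[17.2, 26.5, -9.0, 1.59]
[17.9, 26.0, -9.0, 1.59]
[18.6, 25.5, -9.0, 1.59]
[19.3, 25.0, -9.0, 1.59]
[20.0, 24.5, -9.0, 1.59]
[20.7, 23.9, -9.0, 1.59]
[21.3, 23.3, -9.0, 1.59]
[22.0, 22.7, -9.0, 1.59]
[22.6, 22.1, -9.0, 1.59]
[23.2, 21.5, -9.0, 1.59]
```

>>> move_arm:
  deltas:
    - [[8, 12, -15, 1.6], [18, 26, -15, 1.6], [18.5, 25.5, -15, 1.6], [19, 25, -12, 1.6], [20, 24.5, -9, 1.6], [20.5, 24, -9, 1.6], [21, 23.5, -5, 1.6], [22, 23, 0, 1.6], [22.5, 22, 0, 1.6], [23, 21.5, 0, 1.6], [10, 10, 0, 0], [0, 0, 0, 0]]

```text
time_s: 11.62
ee_pos: [0.6686, -0.0462, 0.1513]
tool_rot: [-3.14, -0.002, 1.532]
force: [0.1, -0.5, -1.5]
finger_gap: 0.0159
```

```bash
python3 - <<'E'
from h import *
s=telemetry.state(); print(s['ee_pos'],s['tool_rot'],s['q'])
f=grab('wrist'); np.save('w9.npy',[f],allow_pickle=True)
cv2.imwrite('pics/w9.png',f['frame'])
E
```

```text
[ 0.66860722 -0.04621452  0.15125462] [-3.14011590e+00 -1.64231444e-03  1.53240209e+00] [-0.08756689  0.53193903  1.55000256  0.00179592  1.06120745 -0.05005117]
```

View pics/w9.png

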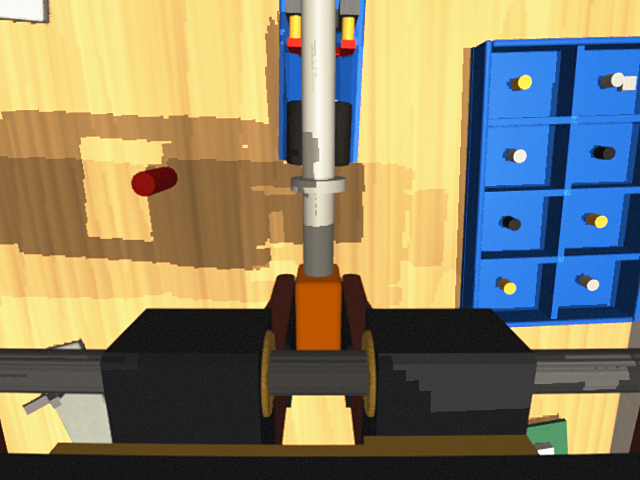

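Wrist view: the roller is at columns 287–351, rows 101–163, under the shaft. The red pads are at row about 47 (295 and 347), and the blue cradle walls are at columns 280–362. Now in numbers.

```bash
python3 - <<'E'
from h import *
f=np.load('w9.npy',allow_pickle=True)[0]; I=f['frame']
hsv=cv2.cvtColor(I,cv2.COLOR_BGR2HSV)
dark=(hsv[...,2]<45)|((I.max(2)<70)&(hsv[...,1]<90)); blue=cv2.inRange(hsv,(100,120,40),(125,255,255))>0
for r in (12,30,60,80,90,98,105,112,120,130,140,150,158,165,170):
    b=np.where(blue[r,260:380])[0]+260; d=np.where(dark[r,270:370])[0]+270
    print(r,'blue',(b.min(),b.max()) if len(b) else None,'dark',(d.min(),d.max(),len(d)) if len(d) else None)
red=cv2.inRange(hsv,(0,170,80),(6,255,255))>0
ys,xs=np.where(red[30:60,280:365]); print('pads',xs.min()+280,xs.max()+280,ys.min()+30,ys.max()+30)
for r in (230,200,100,50,5):
    print(r,I[r,290:350].max(1).tolist()[::2])
print(f['o'])
E
```

```text
12 blue (np.int64(281), np.int64(364)) dark (np.int64(338), np.int64(339), 2)
30 blue (np.int64(280), np.int64(363)) dark (np.int64(336), np.int64(340), 5)
60 blue (np.int64(280), np.int64(361)) dark None
80 blue (np.int64(279), np.int64(360)) dark None
90 blue (np.int64(279), np.int64(360)) dark None
98 blue (np.int64(279), np.int64(359)) dark None
105 blue (np.int64(279), np.int64(359)) dark (np.int64(287), np.int64(350), 31)
112 blue (np.int64(279), np.int64(359)) dark (np.int64(287), np.int64(350), 31)
120 blue (np.int64(279), np.int64(358)) dark (np.int64(287), np.int64(350), 31)
130 blue (np.int64(279), np.int64(358)) dark (np.int64(287), np.int64(349), 30)
140 blue (np.int64(279), np.int64(357)) dark (np.int64(287), np.int64(349), 30)
150 blue (np.int64(279), np.int64(357)) dark (np.int64(287), np.int64(348), 29)
158 blue (np.int64(279), np.int64(356)) dark (np.int64(287), np.int64(348), 29)
165 blue None dark (np.int64(335), np.int64(340), 6)
170 blue None dark None
pads 288 354 38 55
230 [153, 152, 145, 145, 144, 143, 119, 95, 104, 106, 114, 110, 118, 118, 121, 116, 117, 116, 110, 102, 100, 85, 130, 128, 138, 143, 147, 151, 150, 151]
200 [147, 145, 148, 147, 137, 142, 121, 128, 161, 181, 191, 203, 217, 227, 233, 231, 227, 218, 209, 196, 180, 153, 127, 131, 133, 148, 155, 151, 150, 144]
100 [184, 129, 106, 101, 100, 100, 122, 166, 194, 213, 223, 231, 240, 250, 251, 250, 244, 237, 233, 223, 211, 183, 171, 218, 160, 173, 181, 180, 186, 180]
50 [80, 83, 80, 81, 83, 79, 127, 173, 199, 214, 222, 207, 216, 251, 251, 248, 243, 238, 231, 225, 214, 188, 143, 141, 149, 92, 73, 76, 75, 78]
5 [138, 139, 134, 137, 135, 124, 138, 174, 201, 214, 222, 230, 241, 248, 251, 246, 241, 236, 234, 223, 218, 193, 156, 238, 228, 128, 140, 138, 140, 140]
[0.67030414 0.02086375 0.34561049]
```

```bash
python3 - <<'E'
from h import *
f=np.load('w9.npy',allow_pickle=True)[0]
A=plane(f,[(287.,105),(351,105),(287,155),(348.7,155)],.053); print('roller edges',A.round(4).tolist(),'width',np.linalg.norm(A[0]-A[1]),np.linalg.norm(A[2]-A[3]))
m0=(A[0]+A[1])/2; m1=(A[2]+A[3])/2; d=m0-m1; print('roller yaw',np.degrees(np.arctan2(d[1],d[0])),m0,m1)
B=plane(f,[(279.5,30),(364,30),(279,155),(357.5,155)],.046); n0=(B[0]+B[1])/2;n1=(B[2]+B[3])/2; d=n0-n1
print('cradle',n0,n1,np.linalg.norm(B[0]-B[1]),np.linalg.norm(B[2]-B[3]),'yaw',np.degrees(np.arctan2(d[1],d[0])))
print('roller ends',plane(f,[(300,101),(300,163.5)],.06),'cradle end',plane(f,[(282,161)],.046),'pads',plane(f,[(321,52)],.06))
s=telemetry.state(); M=R.from_euler('xyz',s['tool_rot']).as_matrix()
# arbor shaft axis in tool frame: centre cols rows 230,5
for r,c in ((230,317.5),(200,318),(100,318),(50,318.5),(5,319)):
    dr=M.T@rays(f,[(c,r)])[0]; o=M.T@(f['o']-s['ee_pos']); k=(-.048-o[2])/dr[2]; print('shaft pt tool',(o+k*dr).round(4))
E
```

```text
roller edges [[0.6498, 0.0401, 0.053], [0.6923, 0.0384, 0.053], [0.648, 0.0074, 0.053], [0.6901, 0.0058, 0.053]] width 0.04255201324591667 0.04211905332521242
roller yaw 86.44402701940189 [0.67104629 0.03926394 0.053     ] [0.66901526 0.00658084 0.053     ]
cradle [0.67467018 0.08694971 0.046     ] [0.66926213 0.00623409 0.046     ] 0.05544938756228044 0.054874275322682686 yaw 86.1668370744018
roller ends [[0.65883003 0.04177642 0.06      ]
 [0.65689246 0.00178249 0.06      ]] cradle end [[0.64370026 0.00307255 0.046     ]] pads [[0.67352042 0.07093801 0.06      ]]
shaft pt tool [ 0.0342 -0.001  -0.048 ]
shaft pt tool [ 0.045  -0.0008 -0.048 ]
shaft pt tool [ 0.0784 -0.0008 -0.048 ]
shaft pt tool [ 0.0939 -0.0006 -0.048 ]
shaft pt tool [ 0.1073 -0.0005 -0.048 ]
```

```bash
python3 - <<'E'
from h import *
for r in plan([.6587,-.1674,.1513],86.7,step=30)+[0]: print(r)
E
```

```text
[-24.2, -0.9, -0.0, np.float64(0.21)]
[-24.2, -0.8, -0.0, np.float64(0.21)]
[-24.2, -0.7, -0.0, np.float64(0.21)]
[-24.2, -0.7, -0.0, np.float64(0.21)]
[-24.2, -0.6, -0.0, np.float64(0.21)]
0
```

>>> move_arm:
  deltas:
    - [[-24, -1, 0, 0.2], [-24, -1, 0, 0.2], [-24, -1, 10, 0.2], [-24, -1, 20, 0.2], [-24, -1, 25, 0.3], [0, 0, 25, 0], [0, 0, 25, 0], [0, 0, 20, 0], [0, 0, 10, 0], [0, 0, 0, 0]]

```text
time_s: 12.92
ee_pos: [0.651, -0.1911, 0.0147]
tool_rot: [3.141, 0.002, 1.497]
force: [0.3, 0.1, -1.0]
finger_gap: 0.0156
```

```bash
python3 - <<'E'
from h import *
for r in plan([.6587,-.1674,.003],86.7,step=30): print(r)
s=telemetry.state(); print(s['ee_pos'],s['tool_rot'],s['force'])
f,g,t=grab('wrist'),grab('side'),grab('top'); np.save('w10.npy',[f,g,t],allow_pickle=True)
M=R.from_euler('xyz',s['tool_rot']).as_matrix()
n=s['ee_pos']+M@np.array([.147,-.0003,-.048]); c=s['ee_pos']+M@np.array([.06,-.0008,-.048])
print('pred nose',n,proj(g,[n,c]),proj(t,[n,c]))
cv2.imwrite('pics/w10.png',np.hstack([cv2.resize(g['frame'][190:270,305:385],(400,400),interpolation=cv2.INTER_CUBIC),cv2.resize(t['frame'][120:220,280:380],(400,400),interpolation=cv2.INTER_CUBIC)]))
E
```

```text
[24.2, 5.9, 11.7, np.float64(-0.93)]
[ 0.65098517 -0.19107405  0.01469606] [3.14075101e+00 1.75069912e-03 1.49689446e+00] [ 0.33552838  0.07374953 -0.97316906]
pred nose [ 0.66150558 -0.04436658  0.06243836] [[377.44459909 221.52292465]
 [393.45185598 245.68022015]] [[343.94215394 160.92702412]
 [383.51034378 162.78664115]]
```

View pics/w10.png

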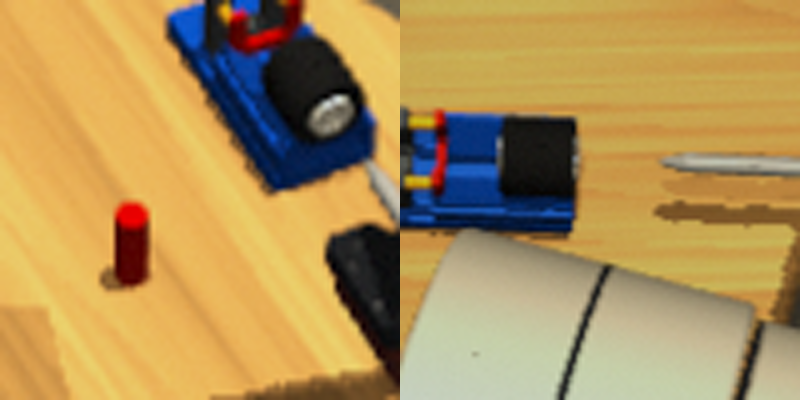

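```bash
python3 - <<'E'
from h import *
f,g,t=np.load('w10.npy',allow_pickle=True)
def tri(a,b):
    d1=rays(g,[a])[0];d2=rays(t,[b])[0]
    k=np.linalg.lstsq(np.c_[d1,-d2],t['o']-g['o'],rcond=None)[0]; p,q=g['o']+k[0]*d1,t['o']+k[1]*d2
    return (p+q)/2,np.linalg.norm(p-q)
print('nose',tri((379,222.6),(345.7,160.5)))
print('hub',tri((371.4,213.0),(324.6,159.5)))
# refine: nose tip bright in top; roller dark edges rows in top -> axis
P=plane(t,[(305,120+117/4),(305,120+193/4)],.05);print(P,P.mean(0))
# side ray of hub intersected with z=.05
print('hub side z=.05',plane(g,[(371.4,213)],.05),'nose side if z=.0624',plane(g,[(379,222.6)],.0624), 'nose top',plane(t,[(345.7,160.5)],.0624),'roller top axis z.05',plane(t,[(324.6,159.3)],.05))
E
```

```text
nose (array([ 0.6631864 , -0.04845473,  0.06122744]), np.float64(0.0009938987795312644))
hub (array([ 0.66996636, -0.00196191,  0.04915039]), np.float64(0.00027925645403103843))
[[0.69443772 0.04103731 0.05      ]
 [0.65096229 0.04208849 0.05      ]] [0.67270001 0.0415629  0.05      ]
hub side z=.05 [[ 0.66966961 -0.00261171  0.05      ]] nose side if z=.0624 [[ 0.66309896 -0.0493455   0.0624    ]] nose top [[ 0.66236307 -0.04826295  0.0624    ]] roller top axis z.05 [[ 0.6700433  -0.00193647  0.05      ]]
```

Both views agree to within 1 mm. The nose is at (0.6632, -0.0485, 0.0612), and the hub's near face is at (0.670, -0.002, 0.050) on an axis of 86.3°. Align: +7 mm tool y, down 11.3 mm, turn -1.2°.

>>> move_arm:
  deltas:
    - [[0, 3.5, 6, -0.6], [0, 3.5, 5, -0.6], [0, 0, 0, 0], [0, 0, 0, 0]]

```text
time_s: 13.58
ee_pos: [0.6613, -0.1909, 0.0061]
tool_rot: [3.136, 0.003, 1.521]
force: [0.7, 0.6, -0.9]
finger_gap: 0.0159
```

```bash
cat > tri.py <<'E'
from h import *
import sys
def nose():
    s=telemetry.state(); g,t=grab('side'),grab('top'); M=R.from_euler('xyz',s['tool_rot']).as_matrix()
    print(s['time_s'],s['ee_pos'].round(4),s['tool_rot'].round(4),s['force'].round(2))
    return s,M,g,t
E
python3 - <<'E'
from tri import *
s,M,g,t=nose()
# expected nose with corrected tool offset (from triangulation at last stop)
s0=np.array([.65098,-.19107,.0147]); R0=R.from_euler('xyz',[3.14075,.00175,1.49689]).as_matrix()
off=R0.T@(np.array([.6632,-.0475,.0612])-s0); print('nose in tool',off)
n=s['ee_pos']+M@off; print('nose now',n,'axis x there',.670-.0645*(-.002-n[1]), proj(g,[n]),proj(t,[n]))
for nm,fr,box in(('side',g,(365,195,400,240)),('top',t,(320,145,380,175))):
    x0,y0,x1,y1=box; I=fr['frame'][y0:y1,x0:x1].astype(int); h=cv2.cvtColor(I.astype(np.uint8),cv2.COLOR_BGR2HSV)
    m=(h[...,1]<70)&(h[...,2]>80); nn,l,st,ce=cv2.connectedComponentsWithStats(m.astype(np.uint8))
    for i in range(1,nn):
        if st[i,4]>6: print(nm,st[i][:4]+[x0,y0,0,0],st[i,4],ce[i]+[x0,y0])
E
```

```text
13.575 [ 0.6613 -0.1909  0.0061] [3.1355e+00 3.0000e-03 1.5212e+00] [ 0.72  0.55 -0.88]
nose in tool [ 0.1439988   0.00162496 -0.04675072]
nose now [ 0.66976921 -0.04705221  0.05246134] axis x there 0.6670941322836296 [[380.476647   223.63804393]] [[344.92818736 158.50306649]]
side [390 195  10   6] 32 [395.8125  196.59375]
side [367 209   8   8] 50 [370.58 212.5 ]
side [380 224  11  13] 47 [384.95744681 230.57446809]
top [346 157  34   5] 142 [364.02816901 158.79577465]
```

>>> move_arm:
  deltas:
    - [[8, -2.5, 2, 0], [10, 0, 0, 0], [10, 0, 0, 0], [0, 0, 0, 0]]

```text
time_s: 14.18
ee_pos: [0.6598, -0.1603, 0.0041]
tool_rot: [3.136, 0.003, 1.521]
force: [0.3, 0.3, -1.7]
finger_gap: 0.0156
```

```bash
cat >> tri.py <<'E'
off=np.array([.144,.0016,-.0468]); hoff=np.array([-.002,-.001,-.048])
def rep():
    s=telemetry.state(); M=R.from_euler('xyz',s['tool_rot']).as_matrix(); n=s['ee_pos']+M@off; h=s['ee_pos']+M@hoff
    a=n-h; print('t',s['time_s'],'ee',s['ee_pos'].round(4),'rot',s['tool_rot'].round(4),'F',s['force'].round(2),'T',s['ft_torque'].round(2),'gap',s['finger_gap'])
    x=lambda y:.670+.0645*(y+.002)
    print('nose',n.round(4),'lat err nose',round((n[0]-x(n[1]))*1e3,1),'handle',h.round(4),'lat err handle',round((h[0]-x(h[1]))*1e3,1),'yaw',np.degrees(np.arctan2(a[1],a[0])).round(2),'nose to hub',round((-.002-n[1])*1e3,1))
    return s,M,n,h
E
python3 -c "
from tri import *
rep()"
```

```text
t 14.175 ee [ 0.6598 -0.1603  0.0041] rot [3.1358e+00 2.8000e-03 1.5214e+00] F [ 0.32  0.31 -1.71] T [-0.11  0.06  0.01] gap 0.015550508014548044
nose [ 0.6682 -0.0164  0.0505] lat err nose -0.9 handle [ 0.6584 -0.1621  0.0521] lat err handle -1.3 yaw 86.15 nose to hub 14.4
```

>>> move_arm:
  deltas:
    - [[8, 1, 1, 0], [8, 0.2, 0, 0], [8, 0.2, 0, 0], [8, 0.2, 0, 0], [8, 0.2, 0, 0]]

```text
time_s: 14.8
ee_pos: [0.6639, -0.1182, 0.0029]
tool_rot: [3.136, 0.003, 1.521]
force: [1.3, -0.2, -0.6]
finger_gap: 0.0159
```

```bash
python3 -c "
from tri import *
rep()"
```

```text
t 14.8 ee [ 0.6639 -0.1182  0.0029] rot [3.1356e+00 2.9000e-03 1.5210e+00] F [ 1.27 -0.2  -0.61] T [-0.17  0.08  0.01] gap 0.015917726792865208
nose [0.6724 0.0257 0.0493] lat err nose 0.6 handle [ 0.6625 -0.12    0.0509] lat err handle 0.1 yaw 86.12 nose to hub -27.7
```

>>> move_arm:
  deltas:
    - [[8, 0, 0, 0], [8, 0, 0, 0], [8, 0.1, 0, 0], [8, 0.1, 0, 0], [0, 0, 0, 0]]

```text
time_s: 15.42
ee_pos: [0.6661, -0.0832, 0.0029]
tool_rot: [3.135, 0.003, 1.522]
force: [-0.5, 0.4, -0.9]
finger_gap: 0.0158
```

```bash
cat >> tri.py <<'E'
def roller():
    t=grab('top'); I=t['frame'][145:180,255:345]; d=(I.max(2)<60); row=d[8:20].sum(0); c=np.where(row>=8)[0]+255
    P=plane(t,[(c.min(),160),(c.max()+1,160)],.065); print('roller dark cols',c.min(),c.max(),'y',P[:,1].round(4)); return t
E
python3 -c "
from tri import *
rep(); t=roller(); cv2.imwrite('pics/t11.png',cv2.resize(t['frame'][130:190,240:360],(800,400)))"
```

```text
t 15.425 ee [ 0.6661 -0.0832  0.0029] rot [3.1352e+00 2.9000e-03 1.5218e+00] F [-0.49  0.45 -0.93] T [-0.18  0.02 -0.04] gap 0.015800333811682533
nose [0.6744 0.0607 0.0493] lat err nose 0.4 handle [ 0.6647 -0.085   0.0509] lat err handle 0.0 yaw 86.17 nose to hub -62.7
roller dark cols 306 321 y [0.0389 0.0038]
```

>>> move_arm:
  deltas:
    - [[8, 0.1, 0, 0], [8, 0.1, 0, 0], [4, 0, 0, 0], [3, 0, 0, 0], [3, 0, 0, 0], [3, 0, 0, 0], [3, 0, 0, 0], [0, 0, 0, 0]]

```text
time_s: 16.48
ee_pos: [0.6679, -0.05, 0.0029]
tool_rot: [3.135, 0.003, 1.521]
force: [0.0, 0.5, -1.8]
finger_gap: 0.0159
```

```bash
python3 -c "
from tri import *
rep(); roller()"
```

```text
t 16.475 ee [ 0.6679 -0.05    0.0029] rot [3.1352 0.0032 1.521 ] F [ 0.03  0.52 -1.84] T [-0.14  0.1   0.01] gap 0.015884367860425037
nose [0.6764 0.0939 0.0492] lat err nose 0.2 handle [ 0.6665 -0.0518  0.0509] lat err handle -0.3 yaw 86.12 nose to hub -95.9
roller dark cols 304 304 y [0.0433 0.0411]
```

```bash
cat >> tri.py <<'E'
def wr(save=None):
    f=grab('wrist'); I=f['frame']; h=cv2.cvtColor(I,cv2.COLOR_BGR2HSV)
    if save: cv2.imwrite(save,I)
    for c in (290,294,344,348):
        d=np.where(I[:240,c].max(1)<60)[0]; r=np.where((h[:240,c,1]>170)&(h[:240,c,2]>60)&((h[:240,c,0]<7)|(h[:240,c,0]>174)))[0]
        print(c,'dark',(d.min(),d.max(),len(d)) if len(d) else None,'red',(r.min(),r.max()) if len(r) else None)
    return f
E
python3 - <<'E'
from tri import *
f=wr('pics/w12.png')
I=f['frame']
for c in (290,346): print([''.join('%02x'%v for v in I[r,c]) for r in range(0,230,6)])
E
```

```text
290 dark (np.int64(30), np.int64(174), 145) red None
294 dark (np.int64(29), np.int64(174), 146) red None
344 dark (np.int64(30), np.int64(174), 144) red None
348 dark (np.int64(30), np.int64(174), 145) red None
['c96624', 'c86625', 'ca6625', '72380d', '783c0e', '242e32', '2a3131', '2b3133', '2b2e33', '2d2f31', '2a2f2f', '2c3236', '2b2f2f', '252a2d', '2b3031', '272a2f', '22282e', '26282c', '2c3331', '292f33', '2a3133', '2f3438', '1b1e1d', '1c1e20', '141a1d', '181d1c', '1a2421', '1c1f23', '15181c', '222626', '3b5f7d', '406280', '3f6a90', '417093', '3f6891', '3e698f', '3d6a8f', '406c91', '3d6a8f']
['b15a1c', 'b45c20', 'b35d21', 'b45d20', 'b1591d', '342f33', '2e3537', '2a3335', '2e3136', '2c3636', '2f3336', '32343b', '2b3336', '2d3335', '2d3437', '313337', '283131', '2d3035', '303439', '2e3437', '2f3336', '2d3333', '2d3134', '323739', '2a3236', '2e3235', '273133', '2a3232', '2e3034', '232325', '65a8e1', '6ab4eb', '6ec1f0', '6ec0f1', '6dc0f4', '3e6789', '3e6788', '3c6688', '3a6284']
```

```bash
cat >> tri.py <<'E'
def face():
    s=telemetry.state(); M=R.from_euler('xyz',s['tool_rot']).as_matrix(); f=grab('wrist'); I=f['frame']; out=[]
    for c in (288,292,344,348):
        d=np.where(I[:240,c].max(1)<60)[0]; rr=[d.min(),d.max()+1]
        k=(c-318)/421*.135; z=.05+np.sqrt(.022**2-k**2); P=plane(f,[(c,rr[0]),(c,rr[1])],z); T=(P-s['ee_pos'])@M
        out.append([*P[:,1]*1e3,*T[:,0]*1e3])
    h=cv2.cvtColor(I,cv2.COLOR_BGR2GRAY)
    print('far y, near y, far tool x, near tool x (mm)',np.mean(out,0).round(1)); return f
E
python3 - <<'E'
from tri import *
f=face(); cv2.imwrite('pics/w13.png',f['frame'])
s=telemetry.state(); M=R.from_euler('xyz',s['tool_rot']).as_matrix()
I=cv2.cvtColor(f['frame'],cv2.COLOR_BGR2GRAY)
# collar: sideways protrusion cols beyond shaft
print([(r,int(I[r,300]),int(I[r,302]),int(I[r,336])) for r in range(150,250,4)])
print('collar pred rows', proj(f,[s['ee_pos']+M@np.array([x+.0,y,-.048]) for x in(.048,.052) for y in(-.0095,.0095)]))
E
```

```text
far y, near y, far tool x, near tool x (mm) [45.3  5.2 95.2 55.2]
[(150, 31, 30, 49), (154, 34, 33, 50), (158, 27, 30, 51), (162, 32, 33, 55), (166, 32, 35, 52), (170, 31, 30, 48), (174, 33, 30, 35), (178, 129, 129, 246), (182, 174, 184, 189), (186, 170, 180, 188), (190, 174, 182, 187), (194, 102, 94, 114), (198, 109, 98, 113), (202, 107, 97, 112), (206, 106, 96, 114), (210, 106, 99, 113), (214, 108, 96, 112), (218, 107, 97, 112), (222, 105, 93, 109), (226, 106, 95, 110), (230, 110, 97, 111), (234, 109, 98, 109), (238, 109, 95, 108), (242, 106, 102, 108), (246, 108, 104, 107)]
collar pred rows [[294.30965094 190.27913683]
 [348.90198904 190.27621054]
 [294.15255277 178.74535823]
 [349.10152963 178.74227652]]
```

Rubber is 40 mm plus the protruding hub. The roller has moved 3.4 mm and its near face sits on the collar. The pads are about 22 mm ahead, so I'll push gently.

>>> move_arm:
  deltas:
    - [[4, 0, 0, 0], [4, 0, 0, 0], [4, 0, 0, 0], [3, 0, 0, 0], [2, 0, 0, 0], [0, 0, 0, 0]]

```text
time_s: 17.38
ee_pos: [0.6688, -0.0321, 0.0028]
tool_rot: [3.135, 0.003, 1.521]
force: [-1.0, -0.6, -1.3]
finger_gap: 0.0156
```

```bash
python3 -c "
from tri import *
rep(); face()"
```

```text
t 17.375 ee [ 0.6688 -0.0321  0.0028] rot [3.1352 0.0033 1.5208] F [-1.02 -0.61 -1.31] T [-0.14  0.04  0.  ] gap 0.015608780474855009
nose [0.6773 0.1118 0.0491] lat err nose -0.0 handle [ 0.6674 -0.0339  0.0508] lat err handle -0.5 yaw 86.11 nose to hub -113.8
far y, near y, far tool x, near tool x (mm) [63.1 23.  95.  54.9]
```

>>> move_arm:
  deltas:
    - [[1.5, 0.2, 0, 0], [1.5, 0, 0, 0], [1, 0, 0, 0], [0, 0, 0, 0]]

```text
time_s: 17.92
ee_pos: [0.6691, -0.0282, 0.0028]
tool_rot: [3.135, 0.003, 1.52]
force: [-0.4, -0.9, -1.6]
finger_gap: 0.0156
```

>>> move_arm:
  deltas:
    - [[1, 0, 0, 0], [1, 0, 0, 0], [0, 0, 0, 0]]

```text
time_s: 18.3
ee_pos: [0.6692, -0.0262, 0.0028]
tool_rot: [3.135, 0.003, 1.52]
force: [-0.2, 0.0, -0.3]
finger_gap: 0.0159
```

>>> move_arm:
  deltas:
    - [[1, 0, 0, 0], [1, 0, 0, 0], [0, 0, 0, 0]]

```text
time_s: 18.68
ee_pos: [0.6693, -0.024, 0.0027]
tool_rot: [3.135, 0.003, 1.52]
force: [-0.6, 0.1, -1.3]
finger_gap: 0.0155
```

>>> move_arm:
  deltas:
    - [[1, 0, 0, 0], [1, 0, 0, 0], [0, 0, 0, 0]]

```text
time_s: 19.05
ee_pos: [0.6694, -0.0219, 0.0027]
tool_rot: [3.135, 0.003, 1.52]
force: [0.2, 0.0, -2.2]
finger_gap: 0.0155
```

>>> move_arm:
  deltas:
    - [[1, 0, 0, 0], [1, 0, 0, 0], [0, 0, 0, 0]]

```text
time_s: 19.42
ee_pos: [0.6695, -0.0211, 0.0028]
tool_rot: [3.135, 0.005, 1.52]
force: [-0.6, -3.4, -1.2]
finger_gap: 0.0155
```

```bash
python3 -c "
from tri import *
rep(); f=face()
h=cv2.cvtColor(f['frame'],cv2.COLOR_BGR2HSV); r=(h[...,1]>170)&(h[...,2]>60)&((h[...,0]<7)|(h[...,0]>174)); ys,xs=np.where(r[:120,250:390]); print('red',len(ys), (ys.min(),ys.max(),xs.min()+250,xs.max()+250) if len(ys) else '')"
```

```text
t 19.425 ee [ 0.6695 -0.0211  0.0028] rot [3.1354 0.0049 1.5204] F [-0.57 -3.37 -1.25] T [-0.68  0.12  0.01] gap 0.01553057019148985
nose [0.6781 0.1229 0.0489] lat err nose 0.0 handle [ 0.6681 -0.0228  0.0508] lat err handle -0.5 yaw 86.09 nose to hub -124.9
far y, near y, far tool x, near tool x (mm) [ 81.6  33.9 102.4  54.7]
red 1091 (np.int64(16), np.int64(43), np.int64(250), np.int64(389))
```

>>> move_arm:
  deltas:
    - [[1.5, 0, 0, 0], [1.5, 0, 0, 0], [1.5, 0, 0, 0]]

```text
time_s: 19.85
ee_pos: [0.6696, -0.0198, 0.003]
tool_rot: [3.135, 0.009, 1.521]
force: [-0.4, -10.9, -0.3]
finger_gap: 0.0154
```

>>> move_arm:
  deltas:
    - [[0.8, 0, 0, 0], [0.8, 0, 0, 0], [0.6, 0, 0, 0]]

```text
time_s: 20.23
ee_pos: [0.6695, -0.0206, 0.0031]
tool_rot: [3.136, 0.012, 1.521]
force: [-0.5, -6.9, -0.0]
finger_gap: 0.0155
```

```bash
python3 -c "
from tri import *
rep(); f=face(); cv2.imwrite('pics/w14.png',f['frame'])"
```

```text
t 20.225 ee [ 0.6695 -0.0206  0.0031] rot [3.1356 0.0119 1.5206] F [-0.45 -6.9  -0.03] T [-1.16  0.22 -0.07] gap 0.015498403206281508
nose [0.6781 0.1237 0.0482] lat err nose -0.0 handle [ 0.6682 -0.0219  0.0511] lat err handle -0.5 yaw 86.1 nose to hub -125.7
far y, near y, far tool x, near tool x (mm) [ 82.2  34.9 102.   54.7]
```

>>> move_arm:
  deltas:
    - [[1.4, 0, 0, 0], [1.2, 0, 0, 0]]

```text
time_s: 20.52
ee_pos: [0.6695, -0.0203, 0.0033]
tool_rot: [3.136, 0.015, 1.521]
force: [-1.6, -8.9, 0.3]
finger_gap: 0.0156
```

>>> move_arm:
  deltas:
    - [[-1.5, 0, 0, 0], [-1.5, 0, 0, 0], [-1, 0, 0, 0], [0, 0, 0, 0]]

```text
time_s: 21.02
ee_pos: [0.6694, -0.0234, 0.0033]
tool_rot: [3.136, 0.013, 1.52]
force: [0.4, 0.8, -1.6]
finger_gap: 0.0154
```

```bash
python3 -c "
from tri import *
rep(); f=face(); cv2.imwrite('pics/w14.png',f['frame'])"
```

```text
t 21.025 ee [ 0.6694 -0.0234  0.0033] rot [3.1358 0.0132 1.5203] F [ 0.39  0.8  -1.56] T [-0.11  0.08  0.06] gap 0.015449482406353536
nose [0.678  0.121  0.0482] lat err nose 0.0 handle [ 0.668  -0.0247  0.0513] lat err handle -0.5 yaw 86.08 nose to hub -123.0
far y, near y, far tool x, near tool x (mm) [ 80.1  33.1 102.6  55.5]
```

>>> move_arm:
  deltas:
    - [[-1.2, 0, 0, 0], [0, 0, 0, 0], [0, 0, -4, 0], [0, 0, -6, 0], [0, 0, -6, 0], [0, 0, 0, 0]]

```text
time_s: 21.82
ee_pos: [0.6694, -0.0241, 0.0206]
tool_rot: [3.135, 0.013, 1.521]
force: [0.7, -0.1, -1.9]
finger_gap: 0.0157
```

```bash
python3 -c "
from tri import *
rep(); f=face(); cv2.imwrite('pics/w15.png',f['frame'])"
```

```text
t 21.825 ee [ 0.6694 -0.0241  0.0206] rot [3.1354 0.0133 1.5206] F [ 0.67 -0.11 -1.88] T [-0.21  0.07 -0.03] gap 0.015734340150993727
nose [0.6779 0.1202 0.0655] lat err nose 0.1 handle [ 0.668  -0.0254  0.0686] lat err handle -0.5 yaw 86.1 nose to hub -122.2
far y, near y, far tool x, near tool x (mm) [ 83.5  31.5 107.   54.9]
```

>>> move_arm:
  deltas:
    - [[0, 0, -8, 0], [0, 0, -10, 0], [0, 0, -10, 0], [0, 0, -12, 0], [0, 0, -12, 0], [0, 0, -12, 0], [0, 0, -12, 0], [0, 0, -6, 0], [0, 0, 0, 0], [0, 0, 0, 0]]

```text
time_s: 23.12
ee_pos: [0.6688, -0.0228, 0.1089]
tool_rot: [3.135, 0.013, 1.521]
force: [0.3, 0.1, -2.3]
finger_gap: 0.0156
```

```bash
python3 -c "
from tri import *
rep(); f=grab('wrist'); I=f['frame']
for c in (290,346): d=np.where(I[:240,c].max(1)<60)[0]; print(c,d.min(),d.max(),len(d))
g=grab('side'); t=grab('top'); np.save('w16.npy',[f,g,t],allow_pickle=True)
print(plan([.433,.105,.12],82.4,step=30))"
```

```text
t 23.125 ee [ 0.6688 -0.0228  0.1089] rot [3.1349 0.0132 1.5208] F [ 0.28  0.06 -2.31] T [-0.15  0.06  0.02] gap 0.01559802817972202
nose [0.6773 0.1216 0.1538] lat err nose -0.7 handle [ 0.6674 -0.0241  0.1569] lat err handle -1.2 yaw 86.11 nose to hub -123.6
290 25 169 145
346 26 170 145
[[12.9, -26.9, -1.3, np.float64(0.53)], [12.6, -27.0, -1.3, np.float64(0.53)], [12.4, -27.1, -1.3, np.float64(0.53)], [12.1, -27.2, -1.3, np.float64(0.53)], [11.9, -27.3, -1.3, np.float64(0.53)], [11.6, -27.4, -1.3, np.float64(0.53)], [11.4, -27.5, -1.3, np.float64(0.53)], [11.1, -27.6, -1.3, np.float64(0.53)], [10.9, -27.7, -1.3, np.float64(0.53)]]
```

>>> move_arm:
  deltas:
    - [[6, -12, 0, 0.5], [13, -27, 0, 0.5], [12.5, -27, 0, 0.5], [12.5, -27, 0, 0.5], [12, -27, 0, 0.5], [12, -27.5, 0, 0.5], [11.5, -27.5, 0, 0.5], [11.5, -27.5, 0, 0.5], [11, -25, 0, 0.5], [10, -14, 0, 0.2], [0, 0, 0, 0], [0, 0, 0, 0]]

```text
time_s: 24.78
ee_pos: [0.4207, 0.1164, 0.1039]
tool_rot: [3.141, 0.013, 1.434]
force: [0.0, 0.5, -1.9]
finger_gap: 0.0159
```

```bash
python3 -c "
from tri import *
rep(); f=grab('wrist'); I=f['frame']
for c in (290,346): d=np.where(I[:240,c].max(1)<60)[0]; print(c,d.min(),d.max(),len(d))
print(plan([.433,.1065,.10],82.4,step=30))"
```

```text
t 24.775 ee [0.4207 0.1164 0.1039] rot [3.1409 0.0134 1.4335] F [ 0.03  0.47 -1.94] T [-0.22  0.06 -0.06] gap 0.01585750524381977
nose [0.4421 0.2594 0.1488] lat err nose -244.8 handle [0.4195 0.1152 0.1519] lat err handle -258.1 yaw 81.11 nose to hub -261.4
290 24 168 145
346 24 210 157
[[-8.0, 13.5, 3.8, np.float64(-0.28)]]
```

>>> move_arm:
  deltas:
    - [[-4, 7, 8, -0.2], [-4, 6.5, 8, 0], [0, 0, 8, 0], [0, 0, 0, 0], [0, 0, 0, 0]]

```text
time_s: 25.45
ee_pos: [0.4349, 0.1042, 0.0774]
tool_rot: [-3.141, 0.014, 1.434]
force: [1.4, -0.3, -1.6]
finger_gap: 0.0155
```

```bash
python3 -c "
from tri import *
s,M,n,h=rep(); print(plan([.433,.1065,.04],82.4,step=60))
f,g,t=grab('wrist'),grab('side'),grab('top'); np.save('w17.npy',[f,g,t],allow_pickle=True)
a=f['frame'][0:330,220:420]; b=cv2.resize(g['frame'][150:240,215:315],(366,330),interpolation=cv2.INTER_CUBIC); c=cv2.resize(t['frame'][225:305,200:255],(227,330),interpolation=cv2.INTER_CUBIC)
cv2.imwrite('pics/w17.png',np.hstack([a,b,c]))
u=np.array([.1495,.9888,0]); A=np.array([.4373,.1406,.071]);B=np.array([.4482,.216,.071])
print('nose px',proj(g,[n]),proj(t,[n]),'posts side',proj(g,[A,B]),'top',proj(t,[A,B]),'wrist',proj(f,[A,B]))
"
```

```text
t 25.45 ee [0.4349 0.1042 0.0774] rot [-3.1413  0.0138  1.4343] F [ 1.36 -0.33 -1.58] T [-0.16  0.1  -0.03] gap 0.015468480196990026
nose [0.4562 0.2473 0.1222] lat err nose -229.9 handle [0.4338 0.103  0.1255] lat err handle -243.0 yaw 81.16 nose to hub -249.3
[[2.0, -2.2, 37.4, np.float64(-0.22)]]
nose px [[255.10710008 161.98273082]] [[205.56550516 254.59419386]] posts side [[266.83748331 203.32436971]
 [258.75397798 183.92575316]] top [[260.77024056 264.6402408 ]
 [225.37172464 260.61446555]] wrist [[315.41411693 198.95212633]
 [316.35307498  25.75710276]]
```

View pics/w17.png

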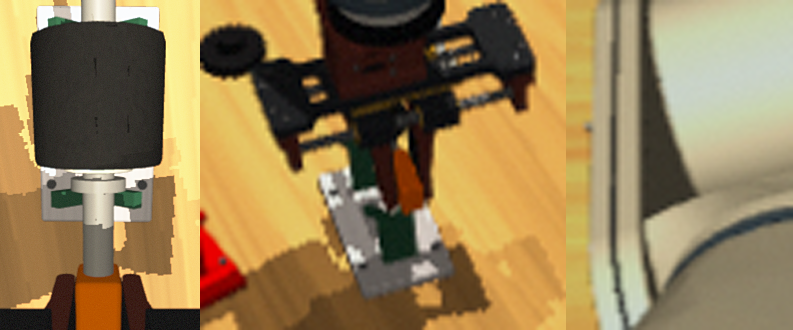

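```bash
python3 - <<'E'
from tri import *
f=np.load('w17.npy',allow_pickle=True)[0]; s=telemetry.state(); M=R.from_euler('xyz',s['tool_rot']).as_matrix()
h=cv2.cvtColor(f['frame'],cv2.COLOR_BGR2HSV); m=cv2.inRange(h,(60,60,20),(95,255,220))>0
for r in (14,18,22,26,188,192,196,200,204,207):
    c=np.where(m[r,220:420])[0]+220
    if len(c)>3:
        k=[c.min(),c.max()+1]; P=plane(f,[(k[0],r),(k[1],r)],.071); T=(P-s['ee_pos'])@M
        print(r,k,'tool x',T[:,0].mean().round(4),'tool y ctr',T[:,1].mean().round(4),'w',np.ptp(T[:,1]).round(4),'world',P.mean(0).round(4))
I=f['frame'].max(2).astype(int)
for r in (4,10,230,245): print(r,[int(v) for v in I[r,295:345:2]])
E
```

```text
18 [np.int64(271), np.int64(363)] tool x 0.1156 tool y ctr -0.0019 w 0.0399 world [0.4489 0.2191 0.071 ]
22 [np.int64(268), np.int64(367)] tool x 0.114 tool y ctr -0.0016 w 0.043 world [0.4489 0.2175 0.071 ]
192 [np.int64(271), np.int64(362)] tool x 0.0396 tool y ctr -0.0022 w 0.0434 world [0.4383 0.1439 0.071 ]
196 [np.int64(272), np.int64(362)] tool x 0.0377 tool y ctr -0.002 w 0.043 world [0.4382 0.1419 0.071 ]
200 [np.int64(272), np.int64(361)] tool x 0.0357 tool y ctr -0.0022 w 0.0426 world [0.4377 0.14   0.071 ]
204 [np.int64(272), np.int64(361)] tool x 0.0338 tool y ctr -0.0022 w 0.0427 world [0.4375 0.1381 0.071 ]
207 [np.int64(276), np.int64(360)] tool x 0.0323 tool y ctr -0.0015 w 0.0404 world [0.438  0.1366 0.071 ]
4 [251, 251, 255, 145, 157, 185, 207, 219, 224, 234, 243, 249, 248, 243, 239, 234, 229, 219, 204, 176, 172, 255, 251, 250, 250]
10 [252, 253, 255, 145, 160, 188, 208, 218, 224, 235, 243, 250, 248, 243, 238, 233, 229, 221, 201, 171, 180, 255, 253, 253, 253]
230 [140, 143, 144, 150, 89, 97, 105, 109, 110, 111, 118, 117, 118, 117, 110, 111, 106, 103, 87, 178, 252, 247, 245, 242, 245]
245 [141, 140, 144, 147, 99, 94, 102, 111, 111, 113, 119, 118, 119, 111, 115, 112, 107, 101, 90, 176, 253, 248, 247, 245, 251]
```

Wrist crop: the shaft is over both notches. Post centres are at tool y -2.1 and -1.8 mm, the shaft is at about -0.9 mm, and the near post is 38 mm ahead of the handle's middle. So I correct +2 mm x and -1.2 mm y and descend.

>>> move_arm:
  deltas:
    - [[2, -1.2, 4, 0], [0, 0, 10, 0], [0, 0, 10, 0], [0, 0, 10, 0], [0, 0, 6, 0], [0, 0, 4, 0], [0, 0, 0, 0]]

```text
time_s: 26.48
ee_pos: [0.4338, 0.1063, 0.0304]
tool_rot: [3.142, 0.014, 1.435]
force: [-0.9, -0.1, -1.5]
finger_gap: 0.0152
```

```bash
cat >> tri.py <<'E'
def posts():
    s,M,n,h=rep(); f=grab('wrist'); hh=cv2.cvtColor(f['frame'],cv2.COLOR_BGR2HSV); m=cv2.inRange(hh,(60,60,20),(95,255,220))>0
    rows=[r for r in range(0,300) if m[r,200:440].sum()>12]; print('green rows',rows[:1],rows[-1:],len(rows))
    for r in rows[::5]:
        c=np.where(m[r,200:440])[0]+200; k=[c.min(),c.max()+1]; P=plane(f,[(k[0],r),(k[1],r)],.071); T=(P-s['ee_pos'])@M
        print(r,[int(v) for v in k],'x',T[:,0].mean().round(4),'y',T[:,1].mean().round(4),'w',np.ptp(T[:,1]).round(4))
    return f
E
python3 -c "
from tri import *
f=posts(); cv2.imwrite('pics/w18.png',f['frame'])"
```

```text
t 26.475 ee [0.4338 0.1063 0.0304] rot [3.1416 0.0136 1.4353] F [-0.92 -0.07 -1.49] T [-0.22  0.05  0.01] gap 0.015167317357194848
nose [0.4549 0.2494 0.0752] lat err nose -231.3 handle [0.4326 0.1051 0.0784] lat err handle -244.3 yaw 81.22 nose to hub -251.4
green rows [0] [235] 64
0 [257, 387] x 0.1098 y -0.0 w 0.0427
5 [257, 387] x 0.1083 y -0.0 w 0.0428
10 [257, 387] x 0.1068 y -0.0 w 0.0429
15 [262, 387] x 0.1053 y 0.0008 w 0.0414
20 [282, 364] x 0.1037 y 0.0003 w 0.0272
197 [293, 346] x 0.0444 y -0.0008 w 0.0194
202 [291, 348] x 0.0426 y -0.0008 w 0.0209
207 [289, 350] x 0.0407 y -0.0008 w 0.0224
212 [276, 360] x 0.0389 y -0.0013 w 0.031
217 [262, 378] x 0.037 y -0.0006 w 0.0429
222 [262, 378] x 0.0351 y -0.0006 w 0.0431
227 [262, 377] x 0.0332 y -0.0008 w 0.0428
232 [262, 377] x 0.0313 y -0.0008 w 0.043
```

>>> move_arm:
  deltas:
    - [[0, 0, 5, 0], [0, 0, 4, 0], [0, 0, 2, 0], [0, 0, 0, 0]]

```text
time_s: 27.02
ee_pos: [0.4344, 0.1063, 0.0194]
tool_rot: [3.14, 0.013, 1.435]
force: [0.6, -0.7, -2.2]
finger_gap: 0.0157
```

>>> move_arm:
  deltas:
    - [[0, 0, 1.5, 0], [0, 0, 1.5, 0], [0, 0, 0, 0]]

```text
time_s: 27.4
ee_pos: [0.4346, 0.1063, 0.0163]
tool_rot: [3.14, 0.013, 1.435]
force: [0.4, -1.4, -2.0]
finger_gap: 0.0158
```

>>> move_arm:
  deltas:
    - [[0, 0, 1, 0], [0, 0, 1, 0], [0, 0, 0, 0]]

```text
time_s: 27.78
ee_pos: [0.4346, 0.1063, 0.0142]
tool_rot: [3.14, 0.013, 1.435]
force: [0.5, -0.3, -1.9]
finger_gap: 0.0157
```

>>> move_arm:
  deltas:
    - [[0, 0, 0.8, 0], [0, 0, 0, 0]]

```text
time_s: 28.02
ee_pos: [0.4347, 0.1063, 0.0134]
tool_rot: [3.139, 0.013, 1.435]
force: [0.4, -0.6, -2.2]
finger_gap: 0.0158
```

>>> move_arm:
  deltas:
    - [[0, 0, 0.8, 0], [0, 0, 0, 0]]

```text
time_s: 28.28
ee_pos: [0.4348, 0.1063, 0.0126]
tool_rot: [3.139, 0.013, 1.435]
force: [0.0, 0.1, -1.0]
finger_gap: 0.0155
```

>>> move_arm:
  deltas:
    - [[0, 0, 0.8, 0], [0, 0, 0, 0]]

```text
time_s: 28.52
ee_pos: [0.4348, 0.1063, 0.0121]
tool_rot: [3.139, 0.013, 1.435]
force: [-1.3, 0.2, 2.2]
finger_gap: 0.0157
```

>>> move_arm:
  deltas:
    - [[0, 0, 0.8, 0], [0, 0, 0, 0]]

```text
time_s: 28.78
ee_pos: [0.4348, 0.1063, 0.012]
tool_rot: [3.139, 0.012, 1.435]
force: [-1.9, -0.5, 3.9]
finger_gap: 0.0158
```

```bash
python3 -c "
from tri import *
posts(); "
```

```text
t 28.775 ee [0.4348 0.1063 0.012 ] rot [3.139  0.0124 1.4346] F [-1.91 -0.48  3.88] T [ 0.08  0.4  -0.03] gap 0.015835409507347104
nose [0.4559 0.2494 0.057 ] lat err nose -230.3 handle [0.4335 0.1051 0.06  ] lat err handle -243.4 yaw 81.17 nose to hub -251.4
green rows [0] [249] 73
0 [249, 393] x 0.1048 y -0.0004 w 0.0417
5 [268, 373] x 0.1034 y -0.0006 w 0.0304
10 [281, 357] x 0.1021 y -0.001 w 0.0221
15 [282, 356] x 0.1007 y -0.001 w 0.0216
20 [283, 355] x 0.0994 y -0.001 w 0.021
202 [289, 345] x 0.0456 y -0.0017 w 0.0181
207 [287, 347] x 0.0439 y -0.0017 w 0.0194
212 [285, 349] x 0.0423 y -0.0017 w 0.0208
217 [283, 351] x 0.0406 y -0.0017 w 0.0221
222 [270, 361] x 0.039 y -0.0021 w 0.0297
227 [252, 382] x 0.0373 y -0.0017 w 0.0426
232 [252, 382] x 0.0356 y -0.0017 w 0.0427
237 [252, 381] x 0.0339 y -0.0018 w 0.0425
242 [253, 381] x 0.0322 y -0.0017 w 0.0424
247 [254, 381] x 0.0305 y -0.0015 w 0.0422
```

>>> move_arm:
  deltas:
    - [[0, -0.5, 0, 0], [0, 0, 0, 0]]
  newtons: 8

```text
time_s: 29.08
ee_pos: [0.4347, 0.1064, 0.012]
tool_rot: [3.138, 0.012, 1.435]
force: [-0.3, -1.4, -0.8]
finger_gap: 0.016
```

>>> move_arm:
  deltas:
    - [[0, 0, 0, 0], [0, 0, 0, 0], [0, 0, 0, 0], [0, 0, 0, 0], [0, 0, 0, 0], [0, 0, 0, 0]]
  grip: 0.5

```text
time_s: 29.82
ee_pos: [0.4348, 0.1065, 0.0117]
tool_rot: [3.138, 0.012, 1.435]
force: [-0.4, 0.5, 0.8]
finger_gap: 0.044
```

```bash
python3 - <<'E'
from tri import *
s,M,n,h=rep(); f=grab('wrist'); I=f['frame']; np.save('w20.npy',[f],allow_pickle=True); cv2.imwrite('pics/w20.png',I)
hs=cv2.cvtColor(I,cv2.COLOR_BGR2HSV); m=cv2.inRange(hs,(8,180,90),(22,255,255)); 
n,l,st,ce=cv2.connectedComponentsWithStats(m)
for i in range(1,n):
    if st[i,4]>500: print('handle',st[i],ce[i],plane(f,[ce[i]],.072))
for c in (285,290,346,350): d=np.where(I[:240,c].max(1)<60)[0]; print(c,d.min(),d.max(),len(d))
E
```

```text
t 29.825 ee [0.4348 0.1065 0.0117] rot [3.1381 0.0121 1.4348] F [-0.4   0.53  0.83] T [-0.06  0.1   0.04] gap 0.043983370117825486
nose [0.4559 0.2495 0.0567] lat err nose -230.4 handle [0.4335 0.1053 0.0597] lat err handle -243.4 yaw 81.19 nose to hub -251.5
handle [ 293  264   47   86 3434] [315.81799651 311.16627839] [[0.43374756 0.11541717 0.072     ]]
handle [452 435  79  20 565] [488.69557522 443.82300885] [[0.49146098 0.05174982 0.072     ]]
285 5 234 175
290 6 239 185
346 7 236 178
350 6 239 167
```

>>> move_arm:
  deltas:
    - [[0, 0, -8, 0], [0, 0, -12, 0], [0, 0, -15, 0], [0, 0, -20, 0], [0, 0, -25, 0], [0, 0, -25, 0], [0, 0, -25, 0], [0, 0, -20, 0], [0, 0, 0, 0]]

```text
time_s: 31.0
ee_pos: [0.4348, 0.1086, 0.173]
tool_rot: [3.133, 0.01, 1.435]
force: [0.2, -0.6, -0.3]
finger_gap: 0.044
```

```bash
python3 - <<'E'
from tri import *
s=telemetry.state(); f=grab('wrist'); g=grab('side'); I=f['frame']; np.save('w21.npy',[f,g],allow_pickle=True)
print(s['ee_pos'],s['force'])
b=cv2.resize(g['frame'][150:240,215:315],(500,450),interpolation=cv2.INTER_CUBIC); cv2.imwrite('pics/w21.png',np.hstack([cv2.resize(I[60:330,230:410],(300,450)),b]))
hs=cv2.cvtColor(I,cv2.COLOR_BGR2HSV); m=cv2.inRange(hs,(8,180,90),(22,255,255)); n,l,st,ce=cv2.connectedComponentsWithStats(m)
for i in range(1,n):
    if st[i,4]>300: print('handle',st[i],ce[i],plane(f,[ce[i]],.072))
E
```

```text
[0.43483278 0.10861328 0.17297734] [ 0.21962111 -0.56850895 -0.3470026 ]
handle [ 305  201   23   57 1185] [315.78565401 229.70379747] [[0.43247955 0.10745654 0.072     ]]
```

The viewer limit is reached, so the rest of the check is numeric.

```bash
python3 - <<'E'
from tri import *
f,g=np.load('w21.npy',allow_pickle=True); I=f['frame']; hs=cv2.cvtColor(I,cv2.COLOR_BGR2HSV)
dark=I.max(2)<62
c=[x for x in range(296,345) if dark[60:200,x].sum()>40]; print('roller cols',c[0],c[-1])
rr=[np.where(dark[:200,x])[0] for x in (304,308,328,332)]; print('roller rows',[(r.min(),r.max(),len(r)) for r in rr])
G=cv2.cvtColor(I,cv2.COLOR_BGR2GRAY)
r1=int(np.median([r.max() for r in rr]))+1
print('below roller row',r1,'cols profile width of bright shaft/collar:')
for r in range(r1,r1+26,2): print(r,G[r,298:336:2].tolist())
m=cv2.inRange(hs,(60,60,20),(95,255,220))>0
for r in range(40,220):
    k=np.where(m[r,270:370])[0]+270
    if len(k)>8: print('green',r,k.min(),k.max(),plane(f,[((k.min()+k.max()+1)/2,r)],.071).round(4)[0])
print('handle front/back',plane(f,[(316,201),(316,258)],.072),'nearface',plane(f,[(318,r1)],.078),'far',plane(f,[(318,int(np.median([r.min() for r in rr])))],.078))
E
```

```text
roller cols 296 344
roller rows [(np.int64(76), np.int64(186), 86), (np.int64(77), np.int64(186), 85), (np.int64(77), np.int64(186), 81), (np.int64(76), np.int64(187), 81)]
below roller row 187 cols profile width of bright shaft/collar:
187 [45, 46, 51, 61, 69, 83, 84, 95, 103, 105, 103, 98, 87, 73, 70, 60, 45, 44, 46]
189 [108, 134, 132, 136, 134, 134, 84, 99, 101, 105, 104, 98, 89, 106, 133, 135, 136, 123, 102]
191 [133, 129, 134, 132, 131, 129, 87, 96, 98, 105, 102, 98, 84, 107, 128, 132, 134, 133, 136]
193 [133, 129, 130, 131, 136, 127, 85, 97, 102, 105, 100, 97, 83, 106, 130, 137, 134, 131, 130]
195 [130, 128, 131, 131, 133, 121, 83, 93, 102, 104, 102, 98, 87, 107, 128, 133, 134, 130, 133]
197 [131, 127, 132, 132, 133, 116, 85, 94, 105, 106, 102, 98, 81, 108, 128, 134, 135, 129, 130]
199 [133, 128, 131, 129, 133, 120, 84, 97, 102, 108, 101, 96, 85, 114, 133, 131, 133, 132, 131]
201 [124, 122, 126, 123, 111, 66, 87, 98, 101, 105, 103, 97, 85, 69, 107, 134, 129, 128, 129]
203 [93, 92, 95, 99, 70, 65, 75, 89, 95, 101, 95, 90, 78, 65, 73, 97, 94, 99, 92]
205 [100, 104, 104, 109, 71,
[... 1346 characters left out ...]
300 333 [0.4386 0.1453 0.071 ]
green 177 298 334 [0.4381 0.1447 0.071 ]
green 178 286 341 [0.4363 0.1442 0.071 ]
green 179 286 347 [0.4383 0.1432 0.071 ]
green 180 286 347 [0.4382 0.1425 0.071 ]
green 181 286 346 [0.4377 0.1419 0.071 ]
green 182 286 346 [0.4377 0.1412 0.071 ]
green 183 286 346 [0.4376 0.1405 0.071 ]
green 184 286 346 [0.4375 0.1398 0.071 ]
green 185 286 346 [0.4374 0.1391 0.071 ]
green 186 286 346 [0.4373 0.1384 0.071 ]
green 187 286 346 [0.4372 0.1377 0.071 ]
green 188 287 346 [0.4374 0.137  0.071 ]
handle front/back [[0.43548495 0.12808213 0.072     ]
 [0.42971856 0.08635184 0.072     ]] nearface [[0.43829226 0.13851953 0.078     ]] far [[0.44804126 0.2097044  0.078     ]]
```

```bash
python3 - <<'E'
from tri import *
f,g=np.load('w21.npy',allow_pickle=True); I=f['frame']; G=cv2.cvtColor(I,cv2.COLOR_BGR2GRAY)
for c in (296,299,306,308,327,329,337): print(c,[(r,int(G[r,c])) for r in range(84,180,1) if r<92 or r>144])
H=np.array([.4325,.1072]); u=np.array([.1495,.9888])
def ax(P): return (P[0,:2]-H)@u
for nm,r,z in (('near rubber',0,.07),):
    for rr in (80,85,90,145,150,155,160,165,170): print(rr,[round(float(ax(plane(f,[(318,rr)],zz))),4) for zz in (.06,.0655,.075,.080)])
# arbor axis straightness: handle vs posts lateral
E
```

```text
296 [(84, 246), (85, 250), (86, 229), (87, 120), (88, 38), (89, 32), (90, 32), (91, 33), (145, 42), (146, 34), (147, 36), (148, 34), (149, 77), (150, 157), (151, 185), (152, 186), (153, 180), (154, 214), (155, 252), (156, 250), (157, 248), (158, 248), (159, 248), (160, 247), (161, 248), (162, 248), (163, 250), (164, 249), (165, 179), (166, 130), (167, 137), (168, 159), (169, 134), (170, 133), (171, 133), (172, 135), (173, 132), (174, 136), (175, 138), (176, 124), (177, 48), (178, 37), (179, 47)]
299 [(84, 196), (85, 144), (86, 116), (87, 62), (88, 34), (89, 36), (90, 36), (91, 34), (145, 39), (146, 40), (147, 42), (148, 35), (149, 51), (150, 111), (151, 170), (152, 183), (153, 181), (154, 176), (155, 180), (156, 200), (157, 235), (158, 236), (159, 235), (160, 235), (161, 236), (162, 236), (163, 229), (164, 185), (165, 166), (166, 132), (167, 132), (168, 131), (169, 131), (170, 134), (171, 132), (172, 124), (173, 120), (174, 106), (175, 86), (176, 73), (177, 39), (178, 47), (179, 44)]
306 [(84, 141), (85, 234), (86, 161), (87, 52), (88, 38), (89, 43), (90, 41), (91, 42), (145, 44), (1
[... 2001 characters left out ...]
32), (149, 79), (150, 185), (151, 248), (152, 244), (153, 241), (154, 241), (155, 241), (156, 240), (157, 241), (158, 240), (159, 239), (160, 240), (161, 240), (162, 244), (163, 237), (164, 131), (165, 126), (166, 127), (167, 128), (168, 128), (169, 132), (170, 129), (171, 128), (172, 127), (173, 130), (174, 130), (175, 132), (176, 119), (177, 68), (178, 41), (179, 43)]
80 [0.1031, 0.1025, 0.1015, 0.101]
85 [0.0999, 0.0993, 0.0984, 0.098]
90 [0.0966, 0.0961, 0.0953, 0.0949]
145 [0.0594, 0.0596, 0.0599, 0.0601]
150 [0.0559, 0.0561, 0.0566, 0.0568]
155 [0.0524, 0.0527, 0.0533, 0.0536]
160 [0.0488, 0.0492, 0.0499, 0.0503]
165 [0.0453, 0.0457, 0.0465, 0.0469]
170 [0.0417, 0.0422, 0.0431, 0.0436]
```

```bash
python3 -c "
from tri import *
s=telemetry.state(); print(s['time_s'],s['force'],s['finger_gap']); print(workorder.finish_job())"
```

```text
31.1 [ 0.37161168 -0.39631201  0.36324211] 0.04427593580205252
the job is handed in; nothing more can be done
None
```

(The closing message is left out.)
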